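# Steady the cylinder stand, prove it and load it

### The arm

A 7-joint arm with a two-finger parallel gripper is mounted at the origin on the work surface. World frame = base frame: x ahead of the robot, y to its left, z up, the work surface at z = 0. Lengths are in m, angles in rad, forces in N, time in s.
With the tool pointing down it reaches from about 0.425 to 0.875 m from the base axis. Payload 4.7 kg.
Tool frame: the origin (TCP) lies midway between the tips of the shut fingers; the grasp point (between the pads) lies 19 mm behind it; z points along the fingers, y is the line along which they close (so a half turn about z gives the same grasp; the last joint's range is limited). The gripper opens to 87 mm and grips with 3 to 60 N. Pads are 19 mm wide; open, the fingers measure 117 mm over their backs; the gripper's body (75 mm by 190 mm) begins 51 mm behind the grasp point.
Start: joints at [1.329, 0.321, -0.07, 1.45, 0.023, 1.371, -0.057], TCP at [0.164, -0.629, 0.223] pointing down, gripper open.
Joint ranges: [-2.86, 2.86], [-0.3, 2.09], [-1.38, 1.24], [0.06, 2.45], [-1.56, 4.7], [0.09, 2.05], [-2.69, 2.69]. Speed limits (rad/s): [2.57, 2.57, 3.14, 3.14, 3.14, 3.14, 3.14].

### API

Orientations are given as a rotation vector (axis times angle).
In Python, from bench import ctrl, camrig, job, readout gives the robot as it stands (ctrl), with the cameras (camrig), the job (job) and the readings (readout).
- The arm moves only by the tool nudge_tcp, called after ">>>" in YAML: its name, and indented under it one key for each argument. Schema: {"type":"object","properties":{"ticks":{"type":"array","items":{"type":"array","items":{"type":"number"},"minItems":5,"maxItems":5},"minItems":1,"maxItems":20},"force":{"type":"number"},"only":{"type":"string"},"quiet":{"type":"boolean"},"lines":{"type":"string"}},"required":["ticks"],"additionalProperties":false}. ticks is a list of rows, 1 to 20 of them, each of 5 numbers: dx, dy, dz in shares of 1 m (1.0 is 1 m), then a turn about the tool's z in parts of the range, where 1.0 means pi rad, then the opening from 0.0 (shut) to 1.0 (fully open); each row is the pose to reach, as a shift and turn from the pose commanded when the call began, along the tool's axes at that moment; what a row does not reach only later rows make up. A row lasts 1/10 s, in which the tool goes at most 0.05 m and 0.15 rad, less where a joint would pass 70% of its speed; a pose out of reach is approached as far as the arm can. The fingers move at their own pace and stop on an object; force is the grip in N (left out, the last holds). Time passes only in rows, so rows that do not move let the fingers close. The tool returns the time, the measured TCP pose, the force, the opening and the grip force at its end. only (a regular expression) keeps the lines of the reply that match it, lines (a string "A,B") keeps lines A to B, and quiet returns only ok. Shift and turn numbers lie between -1 and 1, and a call with a number outside is refused. Input that does not fit is refused with a message, and nothing moves.
- readout.get_state(): the state, without advancing time (a new reading comes with each control period).
- camrig.get_image(name): name is "scene" or "top"; returns the picture (400x640x3 uint8, red, green, blue); there is no depth.
- camrig.camera_model(name): a dict with "vertical_fov" (degrees; the focal length in pixels is half the picture's height over the tangent of half this angle, whatever the lens; pixels are square), "cx", "cy" (the principal point, pixels), "k1" (the pictures are not rectified: a ray, as slopes to the right and down, at radius r is drawn at 1 + k1 r^2 times it, then the intrinsics apply), "rvec" (rotation vector, rad) and "tvec" (3), from world to camera coordinates, as OpenCV has them. Camera axes: x right, y down, z forward; pixel columns grow to the right and rows downward; lengths in m; the calibration is good to about 2 mm. A picture is of the moment at which its call begins. camera_model takes no time and is no camera call.
- job.close_job(): hands the job in; it is judged then, once.
The state is a dict: "time": time; "joint_positions": joint angles; "qd": joint speeds; "joint_torque": joint torques, N m; "position": TCP position; "tool_rot": TCP orientation; "ft_force": force on the tool from outside, world axes, zero at the start; "torque": the same for the moment, N m; "grip_width": opening from 0.0 (shut) to 1.0 (fully open); "grip_force": force on a finger pad.
Only numpy, scipy, OpenCV 4.12 (cv2) and the standard library are available. Lean on these libraries where they do the work, as an engineer would, in place of code of your own. Each camera call takes 0.05 s, during which the arm holds its last target. There are 200 camera calls.

### The job

Get the three-bay stand in the flow hood ready: first swing its yellow fold-out foot all the way out until it snaps into its end position, then prove the stand is steady by pulling the spring gauge out by its red knob to the red line, holding it there for about a second, and letting it back fully home. Next clear every small culture jar off the stand and stand it upright in the green tray, and only then stand every tall measuring cylinder upright in a bay of its own on the stand. The cylinders are top-heavy glass: hold them high, move them slowly and never let one fall over, and leave everything else on the bench where it is.

Things in the scene. Friction and masses are not known exactly. Their poses are not given: they have to be found in the camera images.
- stand: Fixed grey stand, deck 110 (x) x 300 (y) mm, 30 mm high. Origin: centre of its underside, on the bench. Its -x side faces the robot roughly. Three bays in a row along its y, each at least 90 mm square inside, with ribs 4 mm high around. Blue gauge housing (110 x 40 x 50 mm high) fixed beside its -y end, centre at its own (10, -195) mm.
- foot (a joint): Yellow fold-out foot, hinge with upright axis; rad. 0 = folded along the stand's front (from the hinge to the stand's -y), 1.571 = fully out along the stand's -x. Grows clockwise seen from above. Over-centre spring: below about 1.1 it is pulled back to 0, beyond it is pulled to its stop at 1.571 and stays; up to about 3 N at the knob. Seated = above 1.5. Starts folded.
- foot_hinge (a point): Point on the foot's hinge axis, 65 mm above the bench (same height as point foot_knob). It lies at the stand's own (-80, 120) mm.
- foot_knob (a point): Grip point of the foot's upright round black knob: 18 mm diameter, spanning 22 to 85 mm above the bench; the point is on its axis, 65 mm above the bench, 100 mm from the hinge axis. The foot's bar is 115 mm long, 20 mm wide, top 22 mm above the bench.
- gauge (a joint): Spring gauge, yellow blade sliding out of the blue housing along the stand's own -x; m. 0 = home, grows as it is pulled out, end stop 0.060. Spring 200 N/m: it goes home when released. The red line on the blade is at the housing mouth at 0.040 (8 N); within 6 mm counts. Black ticks at 0.010, 0.020, 0.030 and 0.050.
- gauge_knob (a point): Grip point of the gauge's upright round red knob: 18 mm diameter, spanning 34 to 90 mm above the bench; the point is on its axis, 70 mm above the bench; the knob moves with the blade.
- bay0 (a point): Centre of bay 0 of the stand on its floor, 30 mm above the bench; at the stand's own y = -95 mm.
- bay1 (a point): Centre of bay 1 of the stand on its floor, 30 mm above the bench; at the stand's own y = 0 mm.
- bay2 (a point): Centre of bay 2 of the stand on its floor, 30 mm above the bench; at the stand's own y = 95 mm.
- tray: Fixed open green tray, 220 (x) x 120 (y) mm outside, walls 30 mm high and 4 mm thick. Origin: centre of its underside; its floor is 4 mm above that. Room for two jars side by side along its x.
- jar_a: Closed culture jar, 60 mm diameter, 80 mm high, straight sides, white lid, agar and green plantlets inside; 0.2 kg, heavy at the bottom; starts in a bay of the stand. Origin: centre of its underside; z up the jar. One or two of the three jars are present.
- jar_b: Closed culture jar, 60 mm diameter, 80 mm high, straight sides, white lid, agar and green plantlets inside; 0.2 kg, heavy at the bottom; starts in a bay of the stand. Origin: centre of its underside; z up the jar. One or two of the three jars are present.
- jar_c: Closed culture jar, 60 mm diameter, 80 mm high, straight sides, white lid, agar and green plantlets inside; 0.2 kg, heavy at the bottom; starts in a bay of the stand. Origin: centre of its underside; z up the jar. One or two of the three jars are present.
- cyl_a: Tall top-heavy measuring cylinder, 205 mm high: blue round base 58 mm diameter and 8 mm thick, clear tube 32 mm diameter, aluminium cap of 32 mm diameter from 170 mm up. 0.25 kg (may vary by a third), centre of mass about 120 mm up; topples if tilted over 13 degrees. Origin: centre of its underside; z up. Two or three of the three are present, on the bench.
- cyl_b: Tall top-heavy measuring cylinder, 205 mm high: blue round base 58 mm diameter and 8 mm thick, clear tube 32 mm diameter, aluminium cap of 32 mm diameter from 170 mm up. 0.25 kg (may vary by a third), centre of mass about 120 mm up; topples if tilted over 13 degrees. Origin: centre of its underside; z up. Two or three of the three are present, on the bench.
- cyl_c: Tall top-heavy measuring cylinder, 205 mm high: blue round base 58 mm diameter and 8 mm thick, clear tube 32 mm diameter, aluminium cap of 32 mm diameter from 170 mm up. 0.25 kg (may vary by a third), centre of mass about 120 mm up; topples if tilted over 13 degrees. Origin: centre of its underside; z up. Two or three of the three are present, on the bench.
- dishes: Bystander: stack of clear dishes, 90 mm diameter, 41 mm high.
- pack: Bystander: brown paper pack 110 x 140 x 50 mm.
- tin: Bystander: small round metal tin, 44 mm diameter, 34 mm high, among the cylinders.
- forceps_jar: Bystander: glass of 64 mm diameter, 85 mm high, with forceps standing in it.
- spray: Bystander: bottle 70 mm diameter, 190 mm high.
- big_jar: Bystander: culture jar 96 mm diameter, 100 mm high.
- spatula: Bystander: steel spatula 170 mm long, lying.

How it is judged:
On the way, in this order (a step that is already met when the one before it is completed fails the run):
1. the foot is swung out and seated (value of joint foot above 1.5 rad), for 0.3 s.
2. with the foot seated, the gauge is held at the red line (value of joint foot above 1.5 rad and value of joint gauge between 0.034 and 0.046 m), for 0.5 s.
3. the gauge is home and every jar stands in the tray (value of joint gauge below 0.006 m and x of jar_a in the frame of tray between -0.082 and 0.082 m and y of jar_a in the frame of tray between -0.035 and 0.035 m and z of each of jar_a, jar_b, jar_c in the frame of tray below 0.012 m and angle between each of jar_a, jar_b, jar_c's own z axis and vertical below 0.1 rad and x of jar_b in the frame of tray between -0.082 and 0.082 m and y of jar_b in the frame of tray between -0.035 and 0.035 m and x of jar_c in the frame of tray between -0.082 and 0.082 m and y of jar_c in the frame of tray between -0.035 and 0.035 m), for 0.2 s.
4. every cylinder stands in a bay ((distance between cyl_a and bay0 below 0.032 m or distance between cyl_a and bay1 below 0.032 m or distance between cyl_a and bay2 below 0.032 m) and angle between each of cyl_a, cyl_b, cyl_c's own z axis and vertical below 0.06 rad and z of each of cyl_a, cyl_b, cyl_c in the frame of stand below 0.033 m and (distance between cyl_b and bay0 below 0.032 m or distance between cyl_b and bay1 below 0.032 m or distance between cyl_b and bay2 below 0.032 m) and (distance between cyl_c and bay0 below 0.032 m or distance between cyl_c and bay1 below 0.032 m or distance between cyl_c and bay2 below 0.032 m)), for 0.2 s.
At the end, for the whole second after the job is handed in: The foot is seated (above 1.5 rad), the gauge is home (within 6 mm), every jar present stands upright on the floor of the tray, every cylinder present stands flat and upright (within 3.4 degrees) within one bay (base centre within 32 mm of the bay's centre), all at rest (all of step 3 and all of step 4 and value of joint foot above 1.5 rad and linear speed of each of jar_a, jar_b, jar_c, cyl_a, cyl_b, cyl_c below 0.02 m/s); the robot touches nothing.
It fails at once if a measuring cylinder falls over (angle between any of cyl_a, cyl_b, cyl_c's own z axis and vertical above 0.7 rad).
It fails at once if a bystander is shifted by more than 30 mm (distance of any of dishes, pack, tin, forceps_jar, spray, big_jar, spatula from where it was at the start of the episode above 0.03 m).
Of jar_a, jar_b, jar_c only 1 to 2 are there at a start; the rules pass over those that are not, and their reading is None.
Of cyl_a, cyl_b, cyl_c only 2 to 3 are there at a start; the rules pass over those that are not, and their reading is None.
At some moment in a run one of jar_a, jar_b, jar_c may be knocked a few centimetres aside while the robot is not near it.
Once in a run the grip may slacken for a moment while it holds something.
It also fails if it takes over 210 s, if anything falls off the work surface, if the arm or the gripper's body presses on something with over 40 N, if the wrist force passes 120 N, or if a joint passes its speed limit or range.

## Working session

There is one attempt and no reset: what is moved stays moved. The work goes in short steps, Python scripts to look and compute and a tool call to move; the robot and the scene stay as the last step left them, time stands still between calls to the robot, and variables do not carry over. Pictures are saved under pics/ and viewed, at most 14 in all, crops included, and the job is handed in when it is done.

```bash
ls; mkdir -p pics; cat > h.py <<'E'
import numpy as np,cv2
from bench import ctrl, camrig, job, readout
def snap(n,f):
    im=np.ascontiguousarray(camrig.get_image(n)[:,:,::-1]);cv2.imwrite('pics/'+f,im);return im
def cam(n):
    m=camrig.camera_model(n);R=cv2.Rodrigues(np.array(m['rvec'],float))[0];t=np.array(m['tvec'],float)
    return m,R,t,200/np.tan(np.radians(m['vertical_fov'])/2)
def ray(n,u,v):
    m,R,t,f=cam(n);d=np.array([(u-m['cx'])/f,(v-m['cy'])/f]);s=d.copy()
    for _ in range(30): s=d/(1+m['k1']*(s@s))
    return -R.T@t,R.T@np.array([s[0],s[1],1.])
def onz(n,u,v,z):
    o,d=ray(n,u,v);return o+d*(z-o[2])/d[2]
def proj(n,p):
    m,R,t,f=cam(n);c=R@np.array(p,float)+t;s=c[:2]/c[2];s=s*(1+m['k1']*(s@s));return s*f+[m['cx'],m['cy']]
def tri(u1,u2):
    a,d=ray('scene',*u1);b,e=ray('top',*u2);d/=np.linalg.norm(d);e/=np.linalg.norm(e)
    A=np.stack([d,-e],1);k=np.linalg.lstsq(A,b-a,rcond=None)[0];p,q=a+k[0]*d,b+k[1]*e
    return (p+q)/2,np.linalg.norm(p-q)
E
python3 - <<'E'
from h import *
np.set_printoptions(precision=4,suppress=True)
for n in('scene','top'):
    snap(n,n+'0.png');m,R,t,f=cam(n);print(n,m,-R.T@t)
print(readout.get_state())
E
```

```text
bench.py
pics
scene {'vertical_fov': 53.23200207921183, 'cx': 323.5830765789025, 'cy': 196.07842721350724, 'k1': -0.04063276799943119, 'rvec': array([ 2.2084,  0.5248, -0.2255]), 'tvec': array([-0.5419, -0.166 ,  1.28  ])} [ 0.9601 -0.7452  0.6947]
top {'vertical_fov': 52.45742812818266, 'cx': 316.94984703565603, 'cy': 208.5359897186532, 'k1': -0.085931643787147, 'rvec': array([ 2.0921, -2.1441,  0.2108]), 'tvec': array([-0.0503,  0.6365,  1.0802])} [ 0.4111 -0.0619  1.1839]
{'time': 0.1, 'joint_positions': array([ 1.3291,  0.3217, -0.0701,  1.4516,  0.0226,  1.3708, -0.0569]), 'qd': array([ 0.0002,  0.0001,  0.0002, -0.0023, -0.001 ,  0.0008,  0.0002]), 'joint_torque': array([  0.0007, -49.2571,  -0.4056, -31.3403,  -0.0643,   0.0394,
         0.0001]), 'position': array([ 0.1643, -0.6284,  0.2216]), 'tool_rot': array([-3.1142, -0.4005,  0.0005]), 'ft_force': array([-0.8468,  0.6448,  0.5093]), 'torque': array([ 0.0596, -0.0073,  0.0418]), 'grip_force': 0.0, 'grip_width': 1.0024157542582324}
```

View pics/scene0.png

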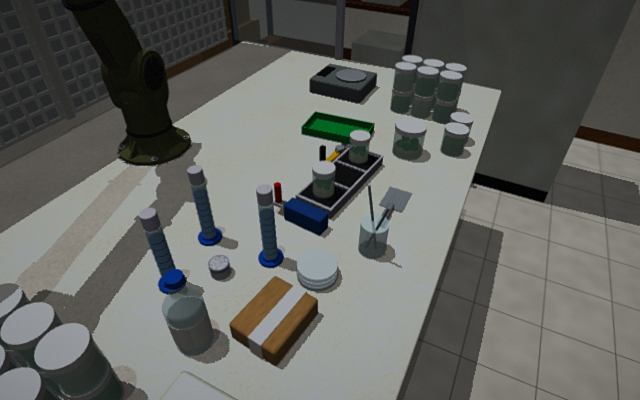

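View pics/top0.png

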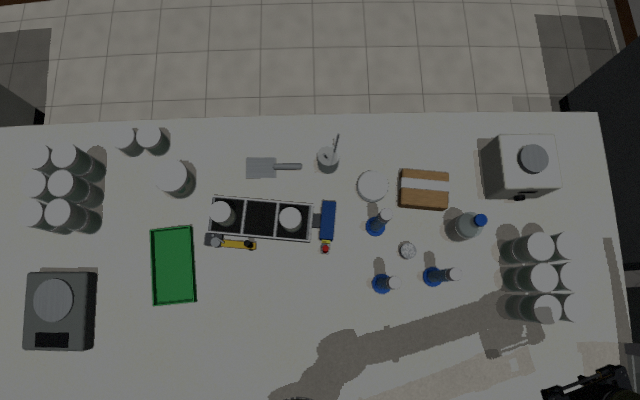

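The scene view shows the stand at (340,180) with jars at (323,180) and (359,147), three cylinders with caps at (195,172), (150,216), (264,190), and the tray at (338,127). In the top view the jars are at (224,211) and (291,219), the cylinder bases at (376,227), (382,284), (432,276), the red knob at (325,247), the foot at (232,243) and the tray at (173,265).

```bash
python3 - <<'E'
from h import *
np.set_printoptions(precision=1,suppress=True)
def blobs(im,lo,hi,roi,amin,name):
    x0,y0,x1,y1=roi;h=cv2.cvtColor(im[y0:y1,x0:x1],cv2.COLOR_BGR2HSV)
    m=cv2.inRange(h,lo,hi)
    if lo[0]==0 and hi[0]<15: m|=cv2.inRange(h,(170,)+lo[1:],(180,)+hi[1:])
    n,l,s,c=cv2.connectedComponentsWithStats(m)
    for i in range(1,n):
        if s[i,4]>=amin:
            cs=cv2.findContours((l==i).astype(np.uint8),0,2)[0][0]
            print(name,'area',s[i,4],'c',c[i]+[x0,y0],'box',s[i,:4]+[x0,y0,0,0],'rect',np.array(cv2.boxPoints(cv2.minAreaRect(cs)))[:].ravel()+[x0,y0]*4)
s,t=cv2.imread('pics/scene0.png'),cv2.imread('pics/top0.png')
for n,im,roi in(('scene',s,(100,90,420,330)),('top',t,(130,150,470,320))):
    blobs(im,(105,150,50),(128,255,255),roi,12,n+' blue')
    blobs(im,(45,120,50),(75,255,255),roi,100,n+' green')
    blobs(im,(0,150,80),(8,255,255),roi,8,n+' red')
    blobs(im,(20,150,80),(33,255,255),roi,8,n+' yellow')
cv2.imwrite('pics/c1.png',cv2.resize(t[180:320,195:345],None,fx=5,fy=5,interpolation=2)[:600])
cv2.imwrite('pics/c2.png',cv2.resize(s[110:250,260:410],None,fx=4.2,fy=4.2,interpolation=2))
cv2.imwrite('pics/c3.png',cv2.resize(np.hstack([cv2.resize(s[150:300,125:290],None,fx=2.4,fy=2.4),cv2.resize(t[195:300,350:470],None,fx=3.3,fy=3.43)[:360]]),None,fx=1,fy=1))
E
```

```text
scene blue area 485 c [306.  209.4] box [284 198  44  24] rect [283.2 205.8 288.2 194.6 327.7 212.3 322.7 223.6]
scene blue area 172 c [208.8 238. ] box [198 228  24  17] rect [196.7 232.2 219.2 227.  222.4 241.1 199.9 246.3]
scene blue area 12 c [158.2 249.5] box [153 248  11   3] rect [153.  250.  163.  247.8 163.3 249.3 153.3 251.5]
scene blue area 212 c [270.1 259.1] box [259 249  24  18] rect [257.9 251.6 281.3 248.4 283.4 264.2 260.  267.3]
scene blue area 368 c [170.  279.5] box [158 268  28  25] rect [153.7 284.2 171.1 262.9 186.8 275.8 169.4 297.1]
scene green area 576 c [334.3 127. ] box [302 118  72  19] rect [301.5 132.  302.9 116.6 373.1 123.  371.7 138.4]
scene red area 19 c [276.9 184.2] box [274 183   7   4] rect [274. 184. 277. 181. 280. 184. 277. 187.]
scene yellow area 61 c [332.4 156.1] box [326 151  13  10] rect [325.8 158.7 335.8 150.3 338.8 154.  328.8 162.3]
top blue area 481 c [327.2 219.8] box [320 201  16  38] rect [319.  237.8 322.1 200.5 335.1 201.6 332.  238.9]
top blue area 146 c [373.3 228. ] box [366 217  19  19] rect [361.9 226.8 372.5 214.8 386.3 227.  375.6 239. ]
top blue area 137 c [430.1 277.2] box [423 267  19  19] rect [421.  269.7 436.8 265.4 441.7 283.5 425.9 287.7]
top blue area 149 c [379. 284.] box [372 274  17  19] rect [371.4 274.7 386.8 273.5 388.2 291.8 372.8 292.9]
top green area 2838 c [172.8 265.7] box [150 226  44  80] rect [148.7 227.8 189.6 225.6 193.7 303.1 152.8 305.2]
top red area 28 c [325.  247.7] box [323 245   5   6] rect [323. 245. 327. 245. 327. 250. 323. 250.]
top yellow area 148 c [233.6 243.9] box [221 240  29   9] rect [220.8 245.7 221.3 239.3 249.6 241.9 249.  248.3]
top yellow area 22 c [325.2 241. ] box [322 240   8   3] rect [322. 240. 329. 240. 329. 242. 322. 242.]
top yellow area 20 c [253.8 245.8] box [251 243   5   6] rect [251. 243. 255. 243. 255. 248. 251. 248.]
```

View pics/c1.png

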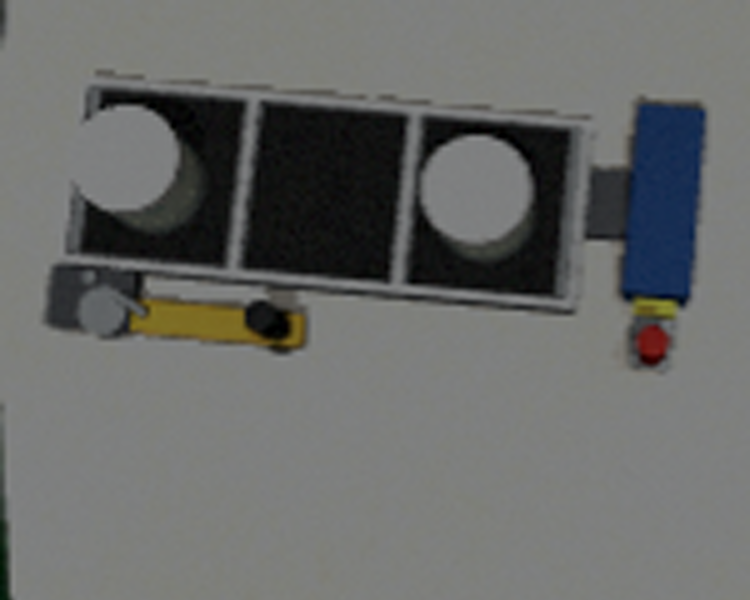

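View pics/c2.png

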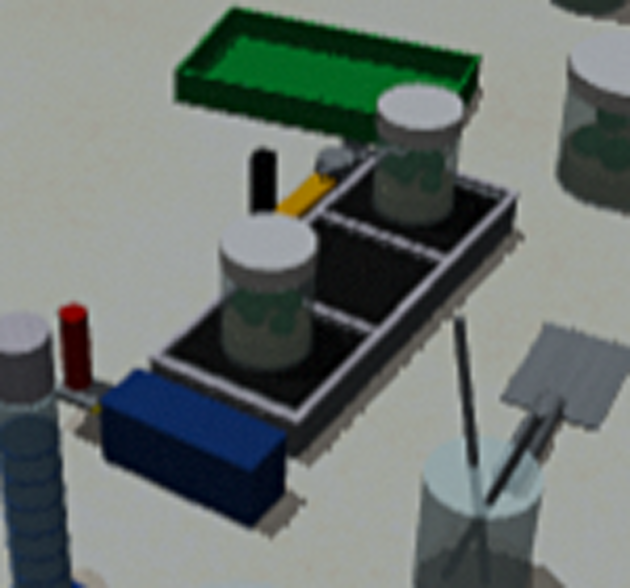

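View pics/c3.png

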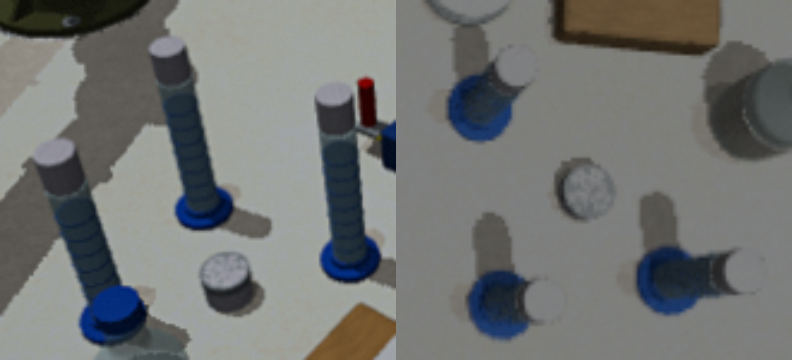

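The crops show lid centres, knob tops, cap tops and stand/tray rim corners clearly enough to triangulate, and the jars stand in bays 0 and 2 (crop 1 at (477,189) and (126,159)).

```bash
python3 - <<'E'
from h import *
np.set_printoptions(precision=4,suppress=True)
P=dict(lid2=((359.6,134.6),(219.8,211.4)),lid0=((323.4,166.7),(290,217.4)),red=((277,183.9),(325,248.4)),black=((322.2,146.5),(246.4,242.2)),
s_mm=((297,195.8),(309.6,241.2)),s_pm=((331.7,210.8),(312.2,204)),s_pp=((382.2,156.7),(213,196.6)),
capA=((195.1,169.3),(394.5,282.1)),capB=((147.6,213),(455.7,274)),capC=((264.3,189.3),(386,213.9)),
t_mp=((315.6,111.5),(152.8,305.2)),t_mm=((301.7,126.7),(193.7,303.1)),t_pp=((373.9,123.4),(150,227.5)))
for k,v in P.items(): print(k,*tri(*v))
q=lambda x,y,z:onz('top',x/5+194.6,y/5+179.6,z)
c=[q(*a,.034) for a in((92,85),(588,122),(575,308),(68,258))];print('stand',*c,np.mean(c,0))
for a,b in((0,1),(3,2),(1,2),(0,3)): d=c[b]-c[a];print(np.linalg.norm(d),np.arctan2(d[0],-d[1]))
h=[q(*a,.05) for a in((640,101),(705,106),(691,305),(625,297))];print('housing',np.mean(h,0))
print('red90',q(652,344,.09),'black85',q(257,312,.085),'hinge',[q(105,311,z) for z in(.03,.05)])
t=[onz('top',*a,.03) for a in((148.7,227.8),(189.6,225.6),(193.7,303.1),(152.8,305.2))];print('tray',*t,np.mean(t,0))
for n,l in(('A',(394.5,282.1)),('B',(455.7,274)),('C',(386,213.9))):print(n,onz('top',*l,.205))
b=lambda x,y:onz('top',(x-396)/3.3+349.65,y/3.43+194.65,.008)
print('bases A,B,C',b(500,304),b(667,280),b(480,107),'tin',b(588,190))
print('lids',q(126,159,.11),q(477,189,.11))
print('spray',onz('top',480,220,.19),onz('scene',174,276,.19))
E
```

```text
lid2 [0.6229 0.1971 0.1064] 0.004619860938265908
lid0 [0.6017 0.0061 0.1065] 0.004844705821838216
red [ 0.5184 -0.0862  0.0845] 0.0040885449392426675
black [0.5395 0.1274 0.0808] 0.006868256782979098
s_mm [ 0.5474 -0.0428  0.0251] 0.0006221072243333649
s_pm [ 0.6551 -0.0534  0.0249] 0.0031874469292649567
s_pp [0.6849 0.2386 0.0248] 0.002607716238318277
capA [ 0.4222 -0.248   0.2001] 0.00280354975861837
capB [ 0.4369 -0.3978  0.2015] 0.0020274720475540195
capC [ 0.5886 -0.2369  0.1995] 0.003677555397533313
t_mp [0.3734 0.406  0.022 ] 0.003218439672451335
t_mm [0.3793 0.2891 0.0203] 0.0003276944949104177
t_pp [0.5933 0.421  0.0257] 0.010461572433651338
stand [0.6839 0.2369 0.034 ] [ 0.6546 -0.0526  0.034 ] [ 0.5466 -0.0428  0.034 ] [0.5821 0.2483 0.034 ] [0.6168 0.0975 0.034 ]
0.29102105427274655 -0.10101854614310482
0.29326701076901845 -0.12124942931159036
0.10838258622946617 -1.6612920575254126
0.10244927434941266 -1.6820198486972597
housing [ 0.6042 -0.0955  0.05  ]
red90 [ 0.5195 -0.0849  0.09  ] black85 [0.5424 0.1297 0.085 ] hinge [array([0.5515, 0.2271, 0.03  ]), array([0.5491, 0.2221, 0.05  ])]
tray [0.5964 0.4261 0.03  ] [0.6003 0.3045 0.03  ] [0.3797 0.2862 0.03  ] [0.375  0.4038 0.03  ] [0.4879 0.3552 0.03  ]
A [ 0.4231 -0.2461  0.205 ]
B [ 0.4375 -0.3959  0.205 ]
C [ 0.589  -0.2348  0.205 ]
bases A,B,C [ 0.4234 -0.2446  0.008 ] [ 0.4387 -0.3923  0.008 ] [ 0.59   -0.2354  0.008 ] tin [ 0.5164 -0.3274  0.008 ]
lids [0.6242 0.1975 0.11  ] [0.6031 0.0072 0.11  ]
spray [ 0.5701 -0.4751  0.19  ] [ 0.5729 -0.4824  0.19  ]
```

```bash
cat >> h.py <<'E'
def go(*T):
    """T: (x,y,z,tool-y angle or None) world targets -> rows dx dy dz turn in current commanded(=measured) tool axes"""
    s=readout.get_state();R=cv2.Rodrigues(np.array(s['tool_rot'],float))[0];p=s['position'];a=np.arctan2(R[1,1],R[0,1])
    print('t%.1f'%s['time'],'pos',np.round(p,4),'ya %.3f'%a,'j7 %.2f'%s['joint_positions'][6],'w %.3f gf %.1f'%(s['grip_width'],s['grip_force']),'F',np.round(s['ft_force'],1))
    for x,y,z,ya in T:
        d=R.T@(np.array([x,y,z])-p);t=0 if ya is None else -((ya-a+np.pi)%(2*np.pi)-np.pi)
        print('%.4f %.4f %.4f %.3f'%(*d,t))
def stand(x,y):
    c,s=np.cos(-.108),np.sin(-.108);return np.array([.616+c*x-s*y,.098+s*x+c*y])
E
python3 -c "
from h import *
go((.30,-.40,.28,-.9),(.45,-.12,.28,-.4),(.54,.128,.28,-.108))"
```

```text
t0.1 pos [ 0.1643 -0.6284  0.2216] ya -1.315 j7 -0.06 w 1.002 gf 0.0 F [-0.8  0.6  0.5]
0.1891 -0.1867 -0.0581 -0.415
0.4050 -0.4196 -0.0577 -0.915
0.5549 -0.6368 -0.0574 -1.207
```

The rows are not in the units I measure in: turns go in shares of pi rad. I convert before sending: -1.207 rad / 3.1416 = -0.3842.

>>> nudge_tcp:
  ticks:
    - [0,0,-0.058,0,1]
    - [0.05,-0.05,-0.058,-0.0318,1]
    - [0.1,-0.1,-0.058,-0.0637,1]
    - [0.15,-0.15,-0.058,-0.0955,1]
    - [0.19,-0.19,-0.058,-0.1321,1]
    - [0.22,-0.22,-0.058,-0.1592,1]
    - [0.25,-0.255,-0.058,-0.191,1]
    - [0.28,-0.29,-0.058,-0.2228,1]
    - [0.31,-0.325,-0.058,-0.2387,1]
    - [0.34,-0.36,-0.058,-0.2546,1]
    - [0.375,-0.39,-0.058,-0.2706,1]
    - [0.405,-0.42,-0.058,-0.2913,1]
    - [0.43,-0.46,-0.058,-0.3183,1]
    - [0.455,-0.5,-0.058,-0.3342,1]
    - [0.48,-0.535,-0.058,-0.3501,1]
    - [0.505,-0.57,-0.058,-0.3661,1]
    - [0.53,-0.605,-0.058,-0.382,1]
    - [0.555,-0.637,-0.058,-0.3842,1]
    - [0.555,-0.637,-0.058,-0.3842,1]
    - [0.555,-0.637,-0.058,-0.3842,1]
  force: 20

```text
time: 2.1
position: [0.5397, 0.129, 0.2797]
tool_rot: [-2.333, -2.101, 0.002]
ft_force: [0.7, -0.5, 0.7]
grip_width: 0.998
grip_force: 0.0
```

```bash
python3 -c "
from h import *
go((.54,.128,.058,-.108))"
```

```text
t2.1 pos [0.5397 0.129  0.2797] ya -0.105 j7 -0.50 w 0.998 gf 0.0 F [ 0.7 -0.5  0.7]
-0.0010 0.0008 0.2217 0.003
```

>>> nudge_tcp:
  ticks:
    - [-0.001,0.001,0.05,0,1]
    - [-0.001,0.001,0.1,0,1]
    - [-0.001,0.001,0.15,0,1]
    - [-0.001,0.001,0.19,0,1]
    - [-0.001,0.001,0.221,0,1]
    - [-0.001,0.001,0.221,0,1]
    - [-0.001,0.001,0.221,0,0.1]
    - [-0.001,0.001,0.221,0,0.1]
    - [-0.001,0.001,0.221,0,0.1]
    - [-0.001,0.001,0.221,0,0.1]
    - [-0.001,0.001,0.221,0,0.1]
    - [-0.001,0.001,0.221,0,0.1]
    - [-0.001,0.001,0.221,0,0.1]
    - [-0.001,0.001,0.221,0,0.1]
  force: 20

```text
time: 3.5
position: [0.541, 0.1267, 0.0595]
tool_rot: [-2.338, -2.098, 0.0]
ft_force: [-0.6, -0.8, -0.5]
grip_width: 0.351
grip_force: 0.0
```

```bash
python3 - <<'E'
from h import *
h=stand(-80,120);h=stand(-.08,.12)
print(h)
p=readout.get_state()['position'][:2];v=p-h;r=np.hypot(*v);a0=np.arctan2(v[1],v[0]);print(r,a0)
go(*[(h[0]+.1*np.cos(-1.679-a),h[1]+.1*np.sin(-1.679-a),.058,-.108-.8*a) for a in np.linspace(0,1.6,17)])
E
```

```text
[0.54940093 0.22592405]
0.09955779022765424 -1.654900808709583
t3.5 pos [0.541  0.1267 0.0595] ya -0.108 j7 -0.64 w 0.351 gf 0.0 F [-0.6 -0.8 -0.5]
-0.0005 -0.0024 0.0015 0.000
0.0000 -0.0124 0.0015 0.080
0.0015 -0.0223 0.0015 0.160
0.0040 -0.0319 0.0015 0.240
0.0074 -0.0413 0.0015 0.320
0.0118 -0.0503 0.0015 0.400
0.0170 -0.0589 0.0015 0.480
0.0231 -0.0668 0.0015 0.560
0.0299 -0.0741 0.0015 0.640
0.0374 -0.0807 0.0015 0.720
0.0455 -0.0865 0.0015 0.800
0.0542 -0.0915 0.0015 0.880
0.0633 -0.0956 0.0015 0.960
0.0728 -0.0987 0.0015 1.040
0.0826 -0.1009 0.0015 1.120
0.0925 -0.1021 0.0015 1.200
0.1025 -0.1023 0.0015 1.280
```

>>> nudge_tcp:
  ticks:
    - [0,0,0,0,0]
    - [0,0,0,0,0]
    - [0,0,0,0,0]
    - [0,0,0,0,0]
    - [0,0,0,0,0]
    - [0,0,0,0,0]
  force: 20

```text
time: 4.1
position: [0.539, 0.1269, 0.0592]
tool_rot: [-2.336, -2.097, 0.006]
ft_force: [-5.0, -0.5, 5.1]
grip_width: 0.198
grip_force: 20.0
```

```bash
python3 - <<'E'
from h import *
h=stand(-.08,.12)
go(*[(h[0]+.1*np.cos(-1.679-a),h[1]+.1*np.sin(-1.679-a),.058,-.108-.8*a) for a in (0,)])
E
```

```text
t4.1 pos [0.539  0.1269 0.0592] ya -0.107 j7 -0.64 w 0.198 gf 20.0 F [-5.  -0.5  5.1]
-0.0005 -0.0003 0.0012 0.001
```

To row units: 1.26 rad / 3.1416 = 0.4011.

>>> nudge_tcp:
  ticks:
    - [0,-0.012,0,0.0255,0]
    - [0.0015,-0.022,0,0.0509,0]
    - [0.004,-0.032,0,0.0764,0]
    - [0.0075,-0.041,0,0.1019,0]
    - [0.012,-0.05,0,0.1273,0]
    - [0.017,-0.059,0,0.1528,0]
    - [0.023,-0.067,0,0.1783,0]
    - [0.03,-0.074,0,0.2037,0]
    - [0.0375,-0.081,0,0.2292,0]
    - [0.0455,-0.0865,0,0.2546,0]
    - [0.054,-0.0915,0,0.2801,0]
    - [0.063,-0.0955,0,0.3056,0]
    - [0.073,-0.0985,0,0.331,0]
    - [0.0825,-0.101,0,0.3565,0]
    - [0.0925,-0.102,0,0.382,0]
    - [0.1005,-0.102,0,0.4011,0]
    - [0.1005,-0.102,0,0.4011,0]
    - [0.1005,-0.102,0,0.4011,0]

```text
time: 5.9
position: [0.4495, 0.2374, 0.0591]
tool_rot: [3.125, 0.32, -0.003]
ft_force: [-1.6, -0.6, -0.2]
grip_width: 0.197
grip_force: 20.0
```

```bash
python3 - <<'E'
from h import *
h=stand(-.08,.12);p=readout.get_state()['position'][:2]-h
print(np.hypot(*p),-1.679-np.arctan2(p[1],p[0])+2*np.pi);go();snap('top','t1.png')
E
```

```text
0.10051545565226888 1.577404570319639
t5.9 pos [0.4495 0.2374 0.0591] ya -1.366 j7 -2.06 w 0.197 gf 20.0 F [-1.6 -0.6 -0.2]
```

>>> nudge_tcp:
  ticks:
    - [0,0,0,0,0.6]
    - [0,0,0,0,0.6]
    - [0,0,0,0,0.6]
    - [0,0,0,0,0.6]
    - [0,0,0,0,0.6]
    - [0,0,0,0,0.6]
    - [0,0,-0.05,0,0.6]
    - [0,0,-0.1,0,0.6]
    - [0,0,-0.13,0,0.6]
    - [0,0,-0.13,0,0.6]

```text
time: 6.95
position: [0.4533, 0.2394, 0.1944]
tool_rot: [-3.124, -0.318, -0.014]
ft_force: [-1.0, 0.8, 0.4]
grip_width: 0.599
grip_force: 0.0
```

```bash
python3 - <<'E'
from h import *
go((.519,-.085,.19,-.108),(.519,-.085,.062,-.108));im=snap('top','t2.png')[200:320,130:350];s=snap('scene','s2.png')[100:250,230:420]
cv2.imwrite('pics/c4.png',np.hstack([cv2.resize(im,(500,273)),cv2.resize(s,(300,273))]))
E
```

```text
t7.0 pos [0.4533 0.2394 0.1944] ya -1.368 j7 -1.96 w 0.599 gf 0.0 F [-1.   0.8  0.4]
-0.0010 0.3309 0.0042 -1.260
-0.0022 0.3310 0.1322 -1.260
```

View pics/c4.png

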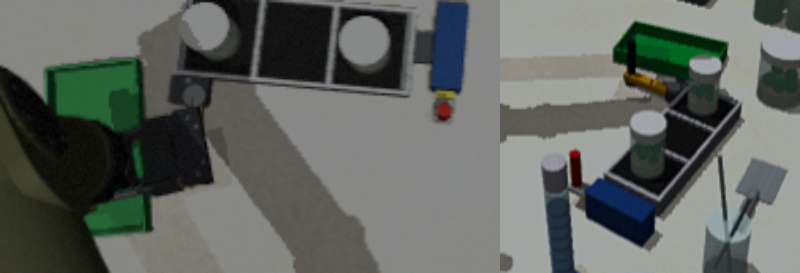

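The foot stands fully out toward the robot (scene half, knob at (632,57)); the gauge is home at (443,111).

To row units: -1.26 rad / 3.1416 = -0.4011.

>>> nudge_tcp:
  ticks:
    - [0,0.045,0,-0.0446,0.6]
    - [0,0.09,0,-0.0891,0.6]
    - [0,0.135,0,-0.1337,0.6]
    - [0,0.18,0,-0.1783,0.6]
    - [0,0.225,0,-0.2228,0.6]
    - [0,0.27,0,-0.2674,0.6]
    - [0,0.31,0,-0.3119,0.6]
    - [-0.001,0.331,0,-0.3565,0.6]
    - [-0.001,0.331,0,-0.4011,0.6]
    - [-0.001,0.331,0,-0.4011,0.6]
    - [-0.001,0.331,0,-0.4011,0.6]
    - [-0.001,0.331,0,-0.4011,0.6]
  force: 30

```text
time: 8.25
position: [0.5154, -0.0865, 0.1881]
tool_rot: [-2.337, -2.096, 0.002]
ft_force: [0.2, 0.3, -1.1]
grip_width: 0.601
grip_force: 0.0
```

```bash
python3 - <<'E'
from h import *
go((.519,-.085,.062,-.108))
E
```

```text
t8.2 pos [ 0.5154 -0.0865  0.1881] ya -0.109 j7 -0.04 w 0.601 gf 0.0 F [ 0.2  0.3 -1.1]
0.0019 0.0038 0.1260 -0.001
```

>>> nudge_tcp:
  ticks:
    - [0.002,0.004,0.04,0,0.6]
    - [0.002,0.004,0.08,0,0.6]
    - [0.002,0.004,0.11,0,0.6]
    - [0.002,0.004,0.126,0,0.6]
    - [0.002,0.004,0.126,0,0.6]
    - [0.002,0.004,0.126,0,0]
    - [0.002,0.004,0.126,0,0]
    - [0.002,0.004,0.126,0,0]
    - [0.002,0.004,0.126,0,0]
    - [0.002,0.004,0.126,0,0]
    - [0.002,0.004,0.126,0,0]
    - [0.002,0.004,0.126,0,0]
    - [0.002,0.004,0.126,0,0]
    - [0.002,0.004,0.126,0,0]
    - [0.002,0.004,0.126,0,0]
  force: 30

```text
time: 9.75
position: [0.5197, -0.0853, 0.064]
tool_rot: [-2.338, -2.098, 0.002]
ft_force: [-3.7, 1.5, 5.5]
grip_width: 0.198
grip_force: 30.0
```

```bash
python3 - <<'E'
from h import *
p=readout.get_state()['position'];q=p[:2]+.04*np.array([-.994,.108])
go((*q,p[2],-.108))
E
```

```text
t9.8 pos [ 0.5197 -0.0853  0.064 ] ya -0.108 j7 -0.11 w 0.198 gf 30.0 F [-3.7  1.5  5.5]
0.0000 -0.0400 0.0001 -0.000
```

>>> nudge_tcp:
  ticks:
    - [0,-0.01,0,0,0]
    - [0,-0.02,0,0,0]
    - [0,-0.03,0,0,0]
    - [0,-0.037,0,0,0]
    - [0,-0.041,0,0,0]
    - [0,-0.041,0,0,0]
    - [0,-0.041,0,0,0]

```text
time: 10.45
position: [0.4812, -0.0809, 0.064]
tool_rot: [2.335, 2.096, 0.006]
ft_force: [7.3, -0.1, -5.6]
grip_width: 0.2
grip_force: 30.0
```

```bash
python3 - <<'E'
from h import *
go((.5197-.03976,-.0853+.00432,.064,-.108));im=snap('top','t3.png')[225:265,300:350];cv2.imwrite('pics/c5.png',cv2.resize(im,None,fx=10,fy=10,interpolation=2))
E
```

```text
t10.4 pos [ 0.4812 -0.0809  0.064 ] ya -0.108 j7 -0.07 w 0.200 gf 30.0 F [ 7.3 -0.1 -5.6]
-0.0003 -0.0013 -0.0000 0.000
```

View pics/c5.png

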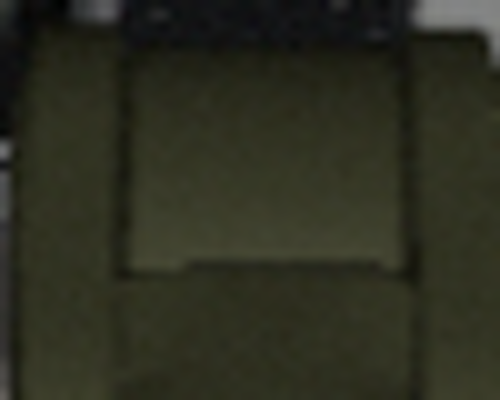

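The top view is blocked by the arm. The tool moved 38.7 mm with about 7.5 N, so I nudge 1 mm further, hold, and check in the scene view.

>>> nudge_tcp:
  ticks:
    - [0,-0.001,0,0,0]
    - [0,-0.001,0,0,0]
    - [0,-0.001,0,0,0]
    - [0,-0.001,0,0,0]
    - [0,-0.001,0,0,0]
    - [0,-0.001,0,0,0]
    - [0,-0.001,0,0,0]
    - [0,-0.001,0,0,0]
    - [0,-0.001,0,0,0]
    - [0,-0.001,0,0,0]

```text
time: 11.5
position: [0.4805, -0.0808, 0.064]
tool_rot: [2.335, 2.096, 0.006]
ft_force: [7.7, -0.4, -4.2]
grip_width: 0.191
grip_force: 30.0
```

```bash
python3 - <<'E'
from h import *
go();im=snap('scene','s3.png')[165:235,240:340];cv2.imwrite('pics/c6.png',cv2.resize(im,None,fx=6,fy=6,interpolation=2))
E
```

```text
t11.5 pos [ 0.4805 -0.0808  0.064 ] ya -0.108 j7 -0.07 w 0.191 gf 30.0 F [ 7.7 -0.4 -4.2]
```

View pics/c6.png

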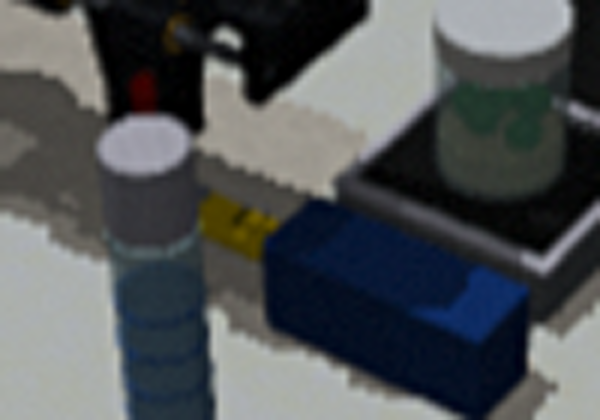

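The knob at (145,90) is in the grip; two black ticks show at (240,215) and (262,225) with the mouth just past them, consistent with about 39 mm. Now back home and release.

>>> nudge_tcp:
  ticks:
    - [0,0.01,0,0,0]
    - [0,0.02,0,0,0]
    - [0,0.03,0,0,0]
    - [0,0.04,0,0,0]
    - [0,0.042,0,0,0]
    - [0,0.042,0,0,0]
    - [0,0.042,0,0,0]
    - [0,0.042,0,0,0.6]
    - [0,0.042,0,0,0.6]
    - [0,0.042,0,0,0.6]
    - [0,0.042,0,0,0.6]
    - [0,0.042,0,0,0.6]
    - [0,0.042,0,0,0.6]
    - [0,0.042,-0.05,0,0.6]
    - [0,0.042,-0.1,0,0.6]
    - [0,0.042,-0.14,0,0.6]
    - [0,0.042,-0.14,0,1]
    - [0,0.042,-0.14,0,1]

```text
time: 13.35
position: [0.5209, -0.0853, 0.2045]
tool_rot: [2.337, 2.097, 0.001]
ft_force: [-0.2, 0.0, -0.1]
grip_width: 0.706
grip_force: 0.0
```

```bash
python3 - <<'E'
from h import *
go((.603,.0072,.2,0.25))
for n in('top','scene'):
    im=snap(n,n+'4.png')
    if n=='scene':c=cv2.resize(im[100:230,260:400],(400,371))
    else: c=np.hstack([cv2.resize(im[190:320,140:345],(400,254))])
    cv2.imwrite('pics/'+n+'4c.png',c)
a,b=cv2.imread('pics/scene4c.png'),cv2.imread('pics/top4c.png')
o=np.zeros((371,800,3),np.uint8);o[:,:400]=a;o[:254,400:]=b;cv2.imwrite('pics/c7.png',o)
E
```

```text
t13.3 pos [ 0.5209 -0.0853  0.2045] ya -0.108 j7 -0.04 w 0.706 gf 0.0 F [-0.2  0.  -0.1]
0.1008 0.0716 0.0045 -0.358
```

View pics/c7.png

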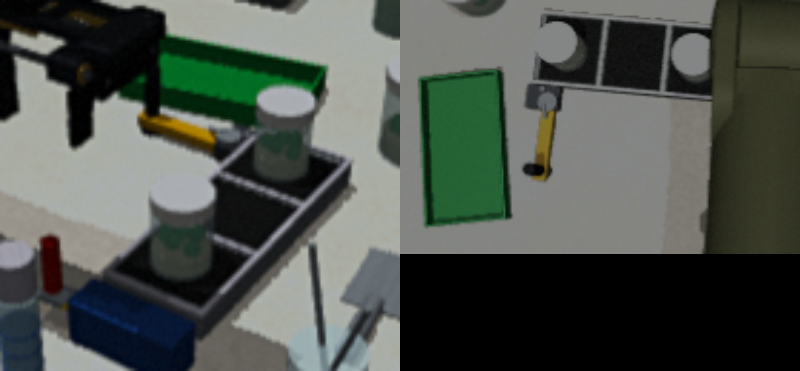

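Foot out, gauge home (red knob (50,265) at the housing), both jars still in bays 0 and 2. Pick jar in bay 0.

```bash
python3 - <<'E'
from h import *
go((.6025,.007,.2,-.108),(.6025,.007,.067,-.108))
E
```

```text
t13.4 pos [ 0.5194 -0.0852  0.2021] ya -0.108 j7 -0.04 w 0.790 gf 0.0 F [ 0.5  0.6 -0.6]
0.1006 0.0726 0.0020 -0.000
0.1006 0.0730 0.1350 -0.000
```

>>> nudge_tcp:
  ticks:
    - [0.035,0.025,0,0,1]
    - [0.07,0.05,0,0,1]
    - [0.1,0.073,0,0,1]
    - [0.1,0.073,0,0,1]
    - [0.1,0.073,0.04,0,1]
    - [0.1,0.073,0.08,0,1]
    - [0.1,0.073,0.11,0,1]
    - [0.1,0.073,0.135,0,1]
    - [0.1,0.073,0.135,0,1]
    - [0.1,0.073,0.135,0,0.4]
    - [0.1,0.073,0.135,0,0.4]
    - [0.1,0.073,0.135,0,0.4]
    - [0.1,0.073,0.135,0,0.4]
    - [0.1,0.073,0.135,0,0.4]
    - [0.1,0.073,0.135,0,0.4]
    - [0.1,0.073,0.135,0,0.4]
  force: 25

```text
time: 15.05
position: [0.6037, 0.0064, 0.0696]
tool_rot: [2.338, 2.098, -0.0]
ft_force: [-4.1, 0.4, 6.1]
grip_width: 0.683
grip_force: 25.0
```

```bash
python3 - <<'E'
from h import *
go((.598,.007,.2,-.108),(.5,.18,.2,0),(.538,.36,.2,.09),(.538,.36,.045,.09))
E
```

```text
t15.1 pos [0.6037 0.0064 0.0696] ya -0.108 j7 -0.34 w 0.683 gf 25.0 F [-4.1  0.4  6.1]
-0.0001 -0.0057 -0.1304 0.000
0.1614 -0.1218 -0.1305 -0.108
0.3444 -0.1034 -0.1306 -0.198
0.3445 -0.1034 0.0244 -0.198
```

To row units: -0.13 rad / 3.1416 = -0.0414.

>>> nudge_tcp:
  ticks:
    - [0,0,-0.03,0,0.4]
    - [0,0,-0.065,0,0.4]
    - [0,0,-0.1,0,0.4]
    - [0,0,-0.13,0,0.4]
    - [0.03,-0.02,-0.13,-0.0095,0.4]
    - [0.06,-0.04,-0.13,-0.0191,0.4]
    - [0.095,-0.065,-0.13,-0.0286,0.4]
    - [0.13,-0.09,-0.13,-0.035,0.4]
    - [0.165,-0.105,-0.13,-0.0414,0.4]
    - [0.2,-0.105,-0.13,-0.0477,0.4]
    - [0.235,-0.104,-0.13,-0.0541,0.4]
    - [0.27,-0.104,-0.13,-0.0605,0.4]
    - [0.305,-0.104,-0.13,-0.063,0.4]
    - [0.33,-0.104,-0.13,-0.063,0.4]
    - [0.344,-0.104,-0.13,-0.063,0.4]
    - [0.344,-0.104,-0.13,-0.063,0.4]
    - [0.344,-0.104,-0.09,-0.063,0.4]
    - [0.344,-0.104,-0.05,-0.063,0.4]
    - [0.344,-0.104,-0.05,-0.063,0.4]

```text
time: 16.95
position: [0.535, 0.354, 0.1125]
tool_rot: [-2.121, -2.316, 0.019]
ft_force: [0.3, -1.9, -2.9]
grip_width: 0.683
grip_force: 25.0
```

```bash
python3 - <<'E'
from h import *
go((.538,.36,.0436,.09))
E
```

```text
t16.9 pos [0.535  0.354  0.1125] ya 0.088 j7 -0.78 w 0.683 gf 25.0 F [ 0.3 -1.9 -2.9]
0.0062 0.0041 0.0688 -0.002
```

>>> nudge_tcp:
  ticks:
    - [0,0,0.03,0,0.4]
    - [0,0,0.05,0,0.4]
    - [0,0,0.05,0,0.4]
    - [0,0,0.05,0,0.4]

```text
time: 17.35
position: [0.5385, 0.3591, 0.0703]
tool_rot: [2.12, 2.317, 0.002]
ft_force: [0.2, 0.8, -1.6]
grip_width: 0.688
grip_force: 25.0
```

```bash
python3 - <<'E'
from h import *
go((.538,.36,.0436,.09))
E
```

```text
t17.4 pos [0.5385 0.3591 0.0703] ya 0.089 j7 -0.81 w 0.688 gf 25.0 F [ 0.2  0.8 -1.6]
0.0009 -0.0005 0.0267 -0.001
```

>>> nudge_tcp:
  ticks:
    - [0,0,0.008,0,0.4]
    - [0,0,0.016,0,0.4]
    - [0,0,0.022,0,0.4]
    - [0,0,0.025,0,0.4]
    - [0,0,0.027,0,0.4]
    - [0,0,0.027,0,0.4]
    - [0,0,0.027,0,0.4]

```text
time: 18.05
position: [0.5371, 0.3592, 0.0436]
tool_rot: [2.119, 2.318, -0.003]
ft_force: [-4.4, -4.1, 11.5]
grip_width: 0.688
grip_force: 25.0
```

```bash
python3 -c "
from h import *
go()"
```

```text
t18.1 pos [0.5371 0.3592 0.0436] ya 0.090 j7 -0.82 w 0.688 gf 25.0 F [-4.4 -4.1 11.5]
```

Touching the floor. Release, rise, and look.

>>> nudge_tcp:
  ticks:
    - [0,0,0,0,0.87]
    - [0,0,0,0,0.87]
    - [0,0,0,0,0.87]
    - [0,0,0,0,0.87]
    - [0,0,-0.03,0,0.87]
    - [0,0,-0.08,0,0.87]
    - [0,0,-0.13,0,0.87]
    - [0,0,-0.16,0,0.87]
    - [0.02,0.05,-0.16,0,1]
    - [0.02,0.1,-0.16,0,1]

```text
time: 19.05
position: [0.6312, 0.3916, 0.2048]
tool_rot: [2.114, 2.324, 0.007]
ft_force: [1.4, 1.1, 0.7]
grip_width: 0.962
grip_force: 0.0
```

```bash
cat >> h.py <<'E'
def lids(im,roi,z,thr=150):
    x0,y0,x1,y1=roi;h=cv2.cvtColor(im[y0:y1,x0:x1],cv2.COLOR_BGR2HSV);m=cv2.inRange(h,(0,0,thr),(180,45,255))
    n,l,s,c=cv2.connectedComponentsWithStats(m)
    for i in range(1,n):
        if s[i,4]>60: u=c[i]+[x0,y0];print('lid',s[i],np.round(u,1),np.round(onz('top',*u,z),4))
E
python3 - <<'E'
from h import *
go()
t0=cv2.imread('pics/top0.png');print(t0[211,220],t0[217,290],t0[225,150])
im=snap('top','top5.png')
for thr in(140,):
    lids(t0,(195,180,320,245),.11,thr);lids(im,(140,180,320,320),.11,thr)
E
```

```text
t19.1 pos [0.6312 0.3916 0.2048] ya 0.095 j7 -0.72 w 0.962 gf 0.0 F [1.4 1.1 0.7]
[127 127 127] [128 127 125] [122 126 125]
lid [  64    0  116   33 1748] [272.1 189.5] [0.6816 0.0552 0.11  ]
lid [ 24  20  48  65 797] [192.3 227.2] [0.5825 0.2714 0.11  ]
lid [ 133   48   47   92 1143] [308.8 272.7] [ 0.4548 -0.0403  0.11  ]
lid [ 19  56  14  17 110] [166.7 243.8] [0.5391 0.3402 0.11  ]
lid [  78   58   51   77 1375] [240.3 275.8] [0.4506 0.14   0.11  ]
```

```bash
cat >> h.py <<'E'
def hough(im,roi,r=(8,14),p2=9,k=4):
    x0,y0,x1,y1=roi;g=cv2.resize(cv2.cvtColor(im[y0:y1,x0:x1],cv2.COLOR_BGR2GRAY),None,fx=k,fy=k,interpolation=2)
    c=cv2.HoughCircles(g,cv2.HOUGH_GRADIENT,1,30,param1=60,param2=p2*k,minRadius=r[0]*k,maxRadius=r[1]*k)
    return [] if c is None else [((a+.5)/k-.5+x0,(b+.5)/k-.5+y0,q/k) for a,b,q in c[0]]
E
python3 - <<'E'
from h import *
np.set_printoptions(precision=4,suppress=True)
for f in('top0.png','top5.png'):
    im=cv2.imread('pics/'+f)
    for roi,z in(((198,190,245,240),.11),((265,195,315,240),.11),((145,225,200,310),.084)):
        for p in(6,8):
            for a in hough(im,roi,p2=p)[:2]: print(f,roi[0],p,np.array(a),onz('top',a[0],a[1],z))
E
```

```text
top0.png 198 6 [221.25  210.25    9.075] [0.6273 0.1936 0.11  ]
top0.png 265 6 [289.5 217.5  11. ] [0.6029 0.0086 0.11  ]
top0.png 265 8 [289.5 217.5  11. ] [0.6029 0.0086 0.11  ]
top5.png 198 6 [220.25  210.5     9.925] [0.6267 0.1963 0.11  ]
top5.png 145 6 [163.    244.      9.775] [0.5418 0.3603 0.084 ]
```

```bash
python3 - <<'E'
from h import *
go((.6245,.197,.2,.09),(.6245,.197,.068,.09))
E
```

```text
t19.1 pos [0.641  0.3875 0.1984] ya 0.085 j7 -0.72 w 0.975 gf 0.0 F [ 5.6 -3.7 -4.8]
-0.1884 -0.0326 -0.0020 -0.005
-0.1886 -0.0331 0.1300 -0.005
```

>>> nudge_tcp:
  ticks:
    - [-0.04,-0.01,0,0,1]
    - [-0.08,-0.02,0,0,1]
    - [-0.12,-0.03,0,0,1]
    - [-0.16,-0.033,0,0,1]
    - [-0.188,-0.033,0,0,1]
    - [-0.188,-0.033,0,0,1]
    - [-0.188,-0.033,0.03,0,1]
    - [-0.188,-0.033,0.06,0,1]
    - [-0.188,-0.033,0.06,0,1]
    - [-0.188,-0.033,0.06,0,1]

```text
time: 20.1
position: [0.6153, 0.1984, 0.1414]
tool_rot: [-2.118, -2.319, 0.001]
ft_force: [0.3, 0.9, 0.5]
grip_width: 1.004
grip_force: 0.0
```

```bash
python3 - <<'E'
from h import *
go((.6245,.197,.068,.09))
E
```

```text
t20.1 pos [0.6153 0.1984 0.1414] ya 0.091 j7 -0.49 w 1.004 gf 0.0 F [0.3 0.9 0.5]
-0.0023 0.0092 0.0734 0.001
```

>>> nudge_tcp:
  ticks:
    - [-0.002,0.009,0,0,1]
    - [-0.002,0.009,0,0,1]
    - [-0.002,0.009,0.03,0,1]
    - [-0.002,0.009,0.055,0,1]
    - [-0.002,0.009,0.073,0,1]
    - [-0.002,0.009,0.073,0,1]
    - [-0.002,0.009,0.073,0,1]
    - [-0.002,0.009,0.073,0,0.4]
    - [-0.002,0.009,0.073,0,0.4]
    - [-0.002,0.009,0.073,0,0.4]
    - [-0.002,0.009,0.073,0,0.4]
    - [-0.002,0.009,0.073,0,0.4]
    - [-0.002,0.009,0.073,0,0.4]
    - [-0.002,0.009,0.073,0,0.4]
    - [-0.002,0.009,0.073,0,0.4]
  force: 25

```text
time: 21.6
position: [0.6246, 0.1967, 0.069]
tool_rot: [-2.119, -2.319, 0.001]
ft_force: [-2.6, -1.6, 5.8]
grip_width: 0.686
grip_force: 25.0
```

```bash
python3 - <<'E'
from h import *
go((.53,.26,.2,.09),(.438,.3505,.2,.09))
E
```

```text
t21.6 pos [0.6246 0.1967 0.069 ] ya 0.090 j7 -0.51 w 0.686 gf 25.0 F [-2.6 -1.6  5.8]
0.0716 -0.0886 -0.1310 0.000
0.1700 -0.1721 -0.1310 0.000
```

Lift −0.12, move over the other tray place, lower part-way.

>>> nudge_tcp:
  ticks:
    - [0,0,-0.03,0,0.4]
    - [0,0,-0.065,0,0.4]
    - [0,0,-0.1,0,0.4]
    - [0,0,-0.13,0,0.4]
    - [0.03,-0.03,-0.13,0,0.4]
    - [0.055,-0.06,-0.13,0,0.4]
    - [0.08,-0.09,-0.13,0,0.4]
    - [0.11,-0.115,-0.13,0,0.4]
    - [0.14,-0.145,-0.13,0,0.4]
    - [0.17,-0.172,-0.13,0,0.4]
    - [0.17,-0.172,-0.13,0,0.4]
    - [0.17,-0.172,-0.13,0,0.4]
    - [0.17,-0.172,-0.09,0,0.4]
    - [0.17,-0.172,-0.05,0,0.4]
    - [0.17,-0.172,-0.02,0,0.4]
    - [0.17,-0.172,-0.005,0,0.4]
    - [0.17,-0.172,-0.005,0,0.4]
    - [0.17,-0.172,-0.005,0,0.4]

```text
time: 23.4
position: [0.4393, 0.3507, 0.0744]
tool_rot: [2.12, 2.318, 0.002]
ft_force: [-0.2, 0.3, -2.1]
grip_width: 0.685
grip_force: 25.0
```

```bash
python3 - <<'E'
from h import *
go((.438,.3505,.043,.09))
E
```

```text
t23.4 pos [0.4393 0.3507 0.0744] ya 0.089 j7 -0.87 w 0.685 gf 25.0 F [-0.2  0.3 -2.1]
-0.0001 -0.0014 0.0314 -0.001
```

>>> nudge_tcp:
  ticks:
    - [0,0,0.01,0,0.4]
    - [0,0,0.02,0,0.4]
    - [0,0,0.026,0,0.4]
    - [0,0,0.029,0,0.4]
    - [0,0,0.031,0,0.4]
    - [0,0,0.031,0,0.4]
    - [0,0,0.031,0,0.87]
    - [0,0,0.031,0,0.87]
    - [0,0,0.031,0,0.87]
    - [0,0,0.031,0,0.87]
    - [0,0,0,0,0.87]
    - [0,0,-0.05,0,0.87]
    - [0,0,-0.1,0,0.87]
    - [0,0,-0.15,0,0.87]
    - [0,0,-0.2,0,0.87]
    - [0,0.05,-0.2,0,0.87]
    - [0,0.05,-0.2,0,0.87]

```text
time: 25.1
position: [0.4948, 0.3529, 0.2732]
tool_rot: [2.127, 2.311, 0.004]
ft_force: [0.7, -0.6, -1.3]
grip_width: 0.872
grip_force: 0.0
```

```bash
python3 - <<'E'
from h import *
np.set_printoptions(precision=4,suppress=True)
go((.56,.05,.29,-.108),(.50,-.13,.29,-.5),(.589,-.236,.29,-1.2))
im=snap('top','top6.png');s=snap('scene','scene6.png')
o=np.hstack([cv2.resize(s[90:210,270:410],(400,343)),cv2.resize(im[190:315,140:300],(400,343))]);cv2.imwrite('pics/c8.png',o)
E
```

```text
t25.1 pos [0.4948 0.3529 0.2732] ya 0.083 j7 -0.76 w 0.872 gf 0.0 F [ 0.7 -0.6 -1.3]
-0.3073 0.0399 -0.0171 0.191
-0.4817 -0.0348 -0.0175 0.583
-0.5947 0.0451 -0.0174 1.283
```

View pics/c8.png

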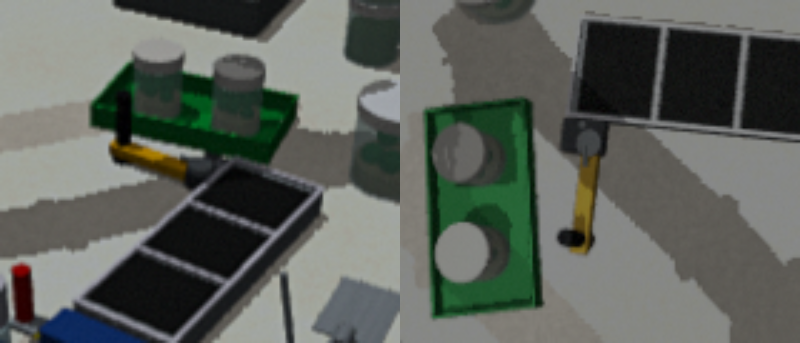

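Both jars stand upright in the tray (lids at (462,153) and (463,252) in the right half), stand empty, foot out. Now cylinder C, going above it.

```bash
python3 - <<'E'
from h import *
go((.589,-.236,.28,-.108))
E
```

```text
t25.2 pos [0.489  0.3545 0.2726] ya 0.088 j7 -0.76 w 0.870 gf 0.0 F [-1.2  0.2 -0.6]
-0.5970 0.0476 -0.0079 0.196
```

>>> nudge_tcp:
  ticks:
    - [0,0,0,0,1]
    - [0,0,0,0,1]
  force: 40

```text
time: 25.4
position: [0.4868, 0.3556, 0.2737]
tool_rot: [2.117, 2.321, 0.0]
ft_force: [-0.1, 0.2, 0.7]
grip_width: 0.963
grip_force: 0.0
```

```bash
python3 - <<'E'
from h import *
go((.589,-.236,.28,-.108))
E
```

```text
t25.4 pos [0.4868 0.3556 0.2737] ya 0.092 j7 -0.76 w 0.963 gf 0.0 F [-0.1  0.2  0.7]
-0.5985 0.0475 -0.0061 0.200
```

The rows are not in the units I measure in: turns go in shares of pi rad. I convert before sending: 0.2 rad / 3.1416 = 0.0637.

>>> nudge_tcp:
  ticks:
    - [-0.04,0.01,0,0,1]
    - [-0.08,0.015,0,0.0064,1]
    - [-0.12,0.02,0,0.0127,1]
    - [-0.16,0.025,0,0.0191,1]
    - [-0.2,0.03,0,0.0255,1]
    - [-0.24,0.035,0,0.0318,1]
    - [-0.28,0.04,0,0.0382,1]
    - [-0.32,0.045,0,0.0446,1]
    - [-0.36,0.047,0,0.0509,1]
    - [-0.4,0.047,0,0.0573,1]
    - [-0.44,0.047,0,0.0637,1]
    - [-0.48,0.047,0,0.0637,1]
    - [-0.52,0.047,0,0.0637,1]
    - [-0.56,0.047,0,0.0637,1]
    - [-0.585,0.047,0,0.0637,1]
    - [-0.5985,0.0475,0,0.0637,1]
    - [-0.5985,0.0475,0,0.0637,1]
    - [-0.5985,0.0475,0,0.0637,1]
    - [-0.5985,0.0475,0,0.0637,1]
    - [-0.5985,0.0475,0,0.0637,1]
  force: 40

```text
time: 27.4
position: [0.5895, -0.2347, 0.274]
tool_rot: [2.337, 2.099, 0.001]
ft_force: [-0.5, -0.1, -0.1]
grip_width: 1.0
grip_force: 0.0
```

```bash
python3 - <<'E'
from h import *
np.set_printoptions(precision=4,suppress=True)
go((.589,-.236,.158,-.108))
im=snap('scene','s7.png')
for a in hough(im,(130,150,300,235),r=(7,11),p2=5): print(np.array(a))
E
```

```text
t27.4 pos [ 0.5895 -0.2347  0.274 ] ya -0.107 j7 0.12 w 1.000 gf 0.0 F [-0.5 -0.1 -0.1]
-0.0013 -0.0004 0.1160 0.001
[264.    192.25    8.225]
```

>>> nudge_tcp:
  ticks:
    - [-0.001,0,0.03,0,1]
    - [-0.001,0,0.06,0,1]
    - [-0.001,0,0.09,0,1]
    - [-0.001,0,0.11,0,0.8]
    - [-0.001,0,0.116,0,0.6]
    - [-0.001,0,0.116,0,0.55]
    - [-0.001,0,0.116,0,0.5]
    - [-0.001,0,0.116,0,0.45]
    - [-0.001,0,0.116,0,0.43]
    - [-0.001,0,0.116,0,0.41]
    - [-0.001,0,0.116,0,0.39]
    - [-0.001,0,0.116,0,0.37]
    - [-0.001,0,0.116,0,0.35]
    - [-0.001,0,0.116,0,0.2]
    - [-0.001,0,0.116,0,0.2]
    - [-0.001,0,0.116,0,0.2]
    - [-0.001,0,0.116,0,0.2]
  force: 35

```text
time: 29.15
position: [0.5887, -0.2378, 0.1575]
tool_rot: [-2.34, -2.096, 0.001]
ft_force: [-1.3, -0.2, 1.5]
grip_width: 0.361
grip_force: 35.0
```

```bash
python3 - <<'E'
from h import *
b=stand(0,.095);print(b)
go((.589,-.236,.23,None),(*b,.23,-.108))
E
```

```text
[0.62624007 0.1924465 ]
t29.1 pos [ 0.5887 -0.2378  0.1575] ya -0.110 j7 0.09 w 0.361 gf 35.0 F [-1.3 -0.2  1.5]
0.0019 0.0000 -0.0725 0.000
0.4318 -0.0100 -0.0725 -0.002
```

>>> nudge_tcp:
  ticks:
    - [0,0,-0.004,0,0.2]
    - [0,0,-0.012,0,0.2]
    - [0,0,-0.022,0,0.2]
    - [0,0,-0.034,0,0.2]
    - [0,0,-0.046,0,0.2]
    - [0,0,-0.058,0,0.2]
    - [0,0,-0.068,0,0.2]
    - [0,0,-0.074,0,0.2]
    - [0,0,-0.076,0,0.2]
    - [0.004,0,-0.076,0,0.2]
    - [0.012,0,-0.076,0,0.2]
    - [0.024,-0.001,-0.076,0,0.2]
    - [0.038,-0.001,-0.076,0,0.2]
    - [0.053,-0.001,-0.076,0,0.2]
    - [0.068,-0.002,-0.076,0,0.2]
    - [0.083,-0.002,-0.076,0,0.2]
    - [0.098,-0.002,-0.076,0,0.2]
    - [0.113,-0.003,-0.076,0,0.2]
    - [0.125,-0.003,-0.076,0,0.2]
    - [0.13,-0.003,-0.076,0,0.2]
  force: 35

```text
time: 31.15
position: [0.6006, -0.106, 0.2337]
tool_rot: [-2.338, -2.099, -0.001]
ft_force: [0.4, -0.2, -2.0]
grip_width: 0.363
grip_force: 35.0
```

```bash
python3 - <<'E'
from h import *
b=stand(0,.095)
go((*b,.232,-.108))
E
```

```text
t31.1 pos [ 0.6006 -0.106   0.2337] ya -0.108 j7 -0.09 w 0.363 gf 35.0 F [ 0.4 -0.2 -2. ]
0.2995 -0.0066 0.0018 0.000
```

>>> nudge_tcp:
  ticks:
    - [0.005,0,0,0,0.2]
    - [0.015,0,0,0,0.2]
    - [0.03,-0.001,0,0,0.2]
    - [0.048,-0.001,0,0,0.2]
    - [0.066,-0.002,0,0,0.2]
    - [0.084,-0.002,0,0,0.2]
    - [0.102,-0.003,0,0,0.2]
    - [0.12,-0.003,0,0,0.2]
    - [0.138,-0.004,0,0,0.2]
    - [0.156,-0.004,0,0,0.2]
    - [0.174,-0.005,0,0,0.2]
    - [0.192,-0.005,0,0,0.2]
    - [0.21,-0.006,0,0,0.2]
    - [0.228,-0.006,0,0,0.2]
    - [0.246,-0.006,0,0,0.2]
    - [0.264,-0.006,0,0,0.2]
    - [0.28,-0.006,0,0,0.2]
    - [0.29,-0.006,0,0,0.2]
    - [0.297,-0.006,0,0,0.2]
    - [0.2985,-0.006,0,0,0.2]
  force: 35

```text
time: 33.15
position: [0.627, 0.19, 0.2334]
tool_rot: [-2.339, -2.097, 0.0]
ft_force: [0.2, 0.4, -2.7]
grip_width: 0.36
grip_force: 35.0
```

```bash
python3 - <<'E'
from h import *
np.set_printoptions(precision=4,suppress=True)
b=stand(0,.095)
go((*b,.1875,-.108))
im=snap('scene','s8.png');snap('top','t8.png')
cv2.imwrite('pics/c9.png',cv2.resize(im[40:230,260:420],None,fx=3,fy=3))
E
```

```text
t33.1 pos [0.627  0.19   0.2334] ya -0.109 j7 -0.62 w 0.360 gf 35.0 F [ 0.2  0.4 -2.7]
0.0024 -0.0010 0.0459 -0.001
```

View pics/c9.png

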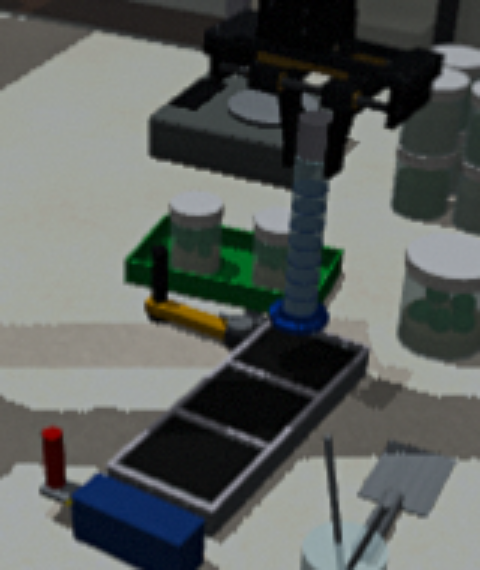

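The cylinder hangs upright above bay 2 (base at (298,318)). Lower it.

>>> nudge_tcp:
  ticks:
    - [0.002,0,0.005,0,0.2]
    - [0.002,-0.001,0.015,0,0.2]
    - [0.002,-0.001,0.025,0,0.2]
    - [0.002,-0.001,0.034,0,0.2]
    - [0.002,-0.001,0.04,0,0.2]
    - [0.002,-0.001,0.043,0,0.2]
    - [0.002,-0.001,0.045,0,0.2]
    - [0.002,-0.001,0.046,0,0.2]
    - [0.002,-0.001,0.046,0,0.2]
    - [0.002,-0.001,0.046,0,0.2]
  force: 35

```text
time: 34.25
position: [0.6266, 0.1913, 0.1879]
tool_rot: [2.34, 2.096, 0.001]
ft_force: [-0.6, 0.5, -2.3]
grip_width: 0.362
grip_force: 35.0
```

```bash
python3 - <<'E'
from h import *
go((*stand(0,.095),.1875,-.108))
E
```

```text
t34.2 pos [0.6266 0.1913 0.1879] ya -0.110 j7 -0.64 w 0.362 gf 35.0 F [-0.6  0.5 -2.3]
0.0011 -0.0005 0.0004 -0.002
```

Still carrying the weight (−2.3 N), so a bit lower until it touches.

>>> nudge_tcp:
  ticks:
    - [0,0,0.001,0,0.2]
    - [0,0,0.0015,0,0.2]
    - [0,0,0.002,0,0.2]
    - [0,0,0.002,0,0.2]
  force: 35

```text
time: 34.65
position: [0.6267, 0.1915, 0.1875]
tool_rot: [2.339, 2.095, 0.002]
ft_force: [-1.8, -0.8, 6.3]
grip_width: 0.359
grip_force: 35.0
```

```bash
python3 - <<'E'
from h import *
go()
E
```

```text
t34.6 pos [0.6267 0.1915 0.1875] ya -0.110 j7 -0.64 w 0.359 gf 35.0 F [-1.8 -0.8  6.3]
```

>>> nudge_tcp:
  ticks:
    - [0,0,-0.0005,0,0.38]
    - [0,0,-0.0005,0,0.4]
    - [0,0,-0.0005,0,0.45]
    - [0,0,-0.0005,0,0.6]
    - [0,0,-0.0005,0,0.8]
    - [0,0,-0.0005,0,1]
    - [0,0,-0.0005,0,1]
    - [0,0,-0.0005,0,1]
    - [0,0,-0.02,0,1]
    - [0,0,-0.05,0,1]
    - [0,0,-0.08,0,1]
    - [0,0,-0.1,0,1]
    - [0,0,-0.1,0,1]
    - [0,0,-0.1,0,1]
  force: 35

```text
time: 36.05
position: [0.6263, 0.1912, 0.2853]
tool_rot: [2.34, 2.096, 0.0]
ft_force: [0.4, -0.2, -0.0]
grip_width: 1.003
grip_force: 0.0
```

```bash
python3 - <<'E'
from h import *
np.set_printoptions(precision=4,suppress=True)
go((.57,.0,.285,-.108),(.4227,-.2468,.285,-.108));im=snap('scene','s9.png');snap('top','t9.png')
print([np.array(a) for a in hough(im,(120,90,380,240),r=(6,10),p2=5)])
print(proj('scene',(*stand(0,.095),.235)),proj('scene',(*stand(0,.095),.034)))
b=cv2.inRange(cv2.cvtColor(im,cv2.COLOR_BGR2HSV),(105,150,50),(128,255,255))
n,l,s,c=cv2.connectedComponentsWithStats(b);print([(c[i],s[i]) for i in range(1,n) if s[i,4]>40])
E
```

```text
t36.0 pos [0.6263 0.1912 0.2853] ya -0.110 j7 -0.62 w 1.003 gf 0.0 F [ 0.4 -0.2 -0. ]
-0.1963 -0.0350 0.0003 -0.002
-0.4577 -0.1544 0.0003 -0.002
[]
[364.4585  93.4571] [359.0285 156.5482]
[(array([357.3   , 158.4182]), array([349, 152,  19,  12, 110], dtype=int32)), (array([306.0186, 209.4442]), array([284, 198,  44,  24, 484], dtype=int32)), (array([208.9143, 238.0343]), array([198, 228,  24,  17, 175], dtype=int32)), (array([169.9508, 279.4563]), array([158, 268,  28,  25, 366], dtype=int32))]
```

>>> nudge_tcp:
  ticks:
    - [-0.03,-0.01,0,0,1]
    - [-0.06,-0.02,0,0,1]
    - [-0.1,-0.033,0,0,1]
    - [-0.14,-0.047,0,0,1]
    - [-0.18,-0.06,0,0,1]
    - [-0.22,-0.074,0,0,1]
    - [-0.26,-0.088,0,0,1]
    - [-0.3,-0.101,0,0,1]
    - [-0.34,-0.115,0,0,1]
    - [-0.38,-0.128,0,0,1]
    - [-0.42,-0.142,0,0,1]
    - [-0.445,-0.15,0,0,1]
    - [-0.458,-0.1545,0,0,1]
    - [-0.458,-0.1545,0,0,1]
    - [-0.458,-0.1545,0,0,1]
    - [-0.458,-0.1545,0,0,1]
    - [-0.458,-0.1545,0,0,1]
  force: 35

```text
time: 37.85
position: [0.4234, -0.2455, 0.2856]
tool_rot: [-2.337, -2.099, -0.0]
ft_force: [-0.4, 0.2, -0.1]
grip_width: 1.003
grip_force: 0.0
```

```bash
python3 - <<'E'
from h import *
go((.4228,-.2465,.158,-.108))
E
```

```text
t37.9 pos [ 0.4234 -0.2455  0.2856] ya -0.107 j7 0.38 w 1.003 gf 0.0 F [-0.4  0.2 -0.1]
-0.0011 -0.0005 0.1276 0.001
```

>>> nudge_tcp:
  ticks:
    - [-0.001,-0.0005,0.035,0,1]
    - [-0.001,-0.0005,0.07,0,1]
    - [-0.001,-0.0005,0.1,0,1]
    - [-0.001,-0.0005,0.12,0,0.8]
    - [-0.001,-0.0005,0.1275,0,0.6]
    - [-0.001,-0.0005,0.1275,0,0.55]
    - [-0.001,-0.0005,0.1275,0,0.5]
    - [-0.001,-0.0005,0.1275,0,0.45]
    - [-0.001,-0.0005,0.1275,0,0.43]
    - [-0.001,-0.0005,0.1275,0,0.41]
    - [-0.001,-0.0005,0.1275,0,0.39]
    - [-0.001,-0.0005,0.1275,0,0.37]
    - [-0.001,-0.0005,0.1275,0,0.35]
    - [-0.001,-0.0005,0.1275,0,0.2]
    - [-0.001,-0.0005,0.1275,0,0.2]
    - [-0.001,-0.0005,0.1275,0,0.2]
    - [-0.001,-0.0005,0.1275,0,0.2]
  force: 35

```text
time: 39.55
position: [0.4217, -0.2481, 0.1581]
tool_rot: [-2.34, -2.096, 0.001]
ft_force: [-0.6, 0.4, 1.9]
grip_width: 0.359
grip_force: 35.0
```

```bash
python3 - <<'E'
from h import *
go((.59,-.23,.234,None),(.60,-.13,.234,-.108),(*stand(0,0),.234,-.108))
E
```

```text
t39.5 pos [ 0.4217 -0.2481  0.1581] ya -0.110 j7 0.35 w 0.359 gf 35.0 F [-0.6  0.4  1.9]
0.0364 0.1652 -0.0760 0.000
0.1369 0.1642 -0.0760 -0.002
0.3653 0.1551 -0.0760 -0.002
```

>>> nudge_tcp:
  ticks:
    - [0,0,-0.004,0,0.2]
    - [0,0,-0.012,0,0.2]
    - [0,0,-0.022,0,0.2]
    - [0,0,-0.034,0,0.2]
    - [0,0,-0.046,0,0.2]
    - [0,0,-0.058,0,0.2]
    - [0,0,-0.068,0,0.2]
    - [0,0,-0.074,0,0.2]
    - [0,0.003,-0.076,0,0.2]
    - [0.002,0.011,-0.076,0,0.2]
    - [0.004,0.023,-0.076,0,0.2]
    - [0.007,0.037,-0.076,0,0.2]
    - [0.01,0.052,-0.076,0,0.2]
    - [0.014,0.068,-0.076,0,0.2]
    - [0.018,0.084,-0.076,0,0.2]
    - [0.022,0.1,-0.076,0,0.2]
    - [0.026,0.116,-0.076,0,0.2]
    - [0.03,0.13,-0.076,0,0.2]
    - [0.033,0.14,-0.076,0,0.2]
    - [0.036,0.147,-0.076,0,0.2]
  force: 35

```text
time: 41.55
position: [0.5732, -0.2278, 0.2333]
tool_rot: [-2.339, -2.096, -0.0]
ft_force: [0.6, -1.4, -2.9]
grip_width: 0.363
grip_force: 35.0
```

```bash
python3 - <<'E'
from h import *
go((.60,-.13,.234,-.108),(*stand(0,0),.234,-.108))
E
```

```text
t41.5 pos [ 0.5732 -0.2278  0.2333] ya -0.109 j7 0.14 w 0.363 gf 35.0 F [ 0.6 -1.4 -2.9]
0.1001 0.0160 -0.0006 -0.001
0.3285 0.0070 -0.0004 -0.001
```

>>> nudge_tcp:
  ticks:
    - [0.005,0.004,0,0,0.2]
    - [0.015,0.008,0,0,0.2]
    - [0.03,0.011,0,0,0.2]
    - [0.048,0.013,0,0,0.2]
    - [0.066,0.015,0,0,0.2]
    - [0.084,0.015,0,0,0.2]
    - [0.102,0.015,0,0,0.2]
    - [0.12,0.014,0,0,0.2]
    - [0.138,0.013,0,0,0.2]
    - [0.156,0.013,0,0,0.2]
    - [0.174,0.012,0,0,0.2]
    - [0.192,0.011,0,0,0.2]
    - [0.21,0.01,0,0,0.2]
    - [0.228,0.01,0,0,0.2]
    - [0.246,0.009,0,0,0.2]
    - [0.264,0.009,0,0,0.2]
    - [0.282,0.008,0,0,0.2]
    - [0.3,0.007,0,0,0.2]
    - [0.314,0.006,0,0,0.2]
    - [0.324,0.006,0,0,0.2]
  force: 35

```text
time: 43.55
position: [0.613, 0.095, 0.2342]
tool_rot: [-2.338, -2.098, -0.0]
ft_force: [-0.0, -0.5, -3.0]
grip_width: 0.358
grip_force: 35.0
```

```bash
python3 - <<'E'
from h import *
go((*stand(0,0),.188,-.108))
E
```

```text
t43.5 pos [0.613  0.095  0.2342] ya -0.108 j7 -0.43 w 0.358 gf 35.0 F [-0.  -0.5 -3. ]
0.0033 0.0026 0.0462 -0.000
```

>>> nudge_tcp:
  ticks:
    - [0.001,0.001,0.005,0,0.2]
    - [0.002,0.001,0.015,0,0.2]
    - [0.002,0.001,0.025,0,0.2]
    - [0.002,0.001,0.034,0,0.2]
    - [0.002,0.001,0.04,0,0.2]
    - [0.002,0.001,0.043,0,0.2]
    - [0.002,0.001,0.045,0,0.2]
    - [0.002,0.001,0.0465,0,0.2]
    - [0.002,0.001,0.0475,0,0.2]
    - [0.002,0.001,0.048,0,0.2]
    - [0.002,0.001,0.048,0,0.2]
  force: 35

```text
time: 44.65
position: [0.615, 0.095, 0.1881]
tool_rot: [2.339, 2.095, 0.001]
ft_force: [-3.7, -0.4, 5.0]
grip_width: 0.359
grip_force: 35.0
```

```bash
python3 - <<'E'
from h import *
go((*stand(0,0),.1875,-.108))
E
```

```text
t44.6 pos [0.615  0.095  0.1881] ya -0.110 j7 -0.45 w 0.359 gf 35.0 F [-3.7 -0.4  5. ]
0.0031 0.0006 0.0006 -0.002
```

>>> nudge_tcp:
  ticks:
    - [0,0,-0.0005,0,0.38]
    - [0,0,-0.0005,0,0.4]
    - [0,0,-0.0005,0,0.45]
    - [0,0,-0.0005,0,0.6]
    - [0,0,-0.0005,0,0.8]
    - [0,0,-0.0005,0,1]
    - [0,0,-0.0005,0,1]
    - [0,0,-0.0005,0,1]
    - [0,0,-0.02,0,1]
    - [0,0,-0.05,0,1]
    - [0,0,-0.08,0,1]
    - [0,0,-0.1,0,1]
    - [0,0,-0.1,0,1]
    - [0,0,-0.1,0,1]
  force: 35

```text
time: 46.05
position: [0.6147, 0.0949, 0.2857]
tool_rot: [2.34, 2.096, -0.0]
ft_force: [-0.2, -0.2, -1.3]
grip_width: 0.999
grip_force: 0.0
```

```bash
python3 - <<'E'
from h import *
np.set_printoptions(precision=4,suppress=True)
go((.437,-.3965,.285,-.108));im=snap('scene','s10.png')
b=cv2.inRange(cv2.cvtColor(im,cv2.COLOR_BGR2HSV),(105,150,50),(128,255,255))
n,l,s,c=cv2.connectedComponentsWithStats(b);print([(c[i],s[i]) for i in range(1,n) if s[i,4]>40])
E
```

```text
t46.0 pos [0.6147 0.0949 0.2857] ya -0.110 j7 -0.43 w 0.999 gf 0.0 F [-0.2 -0.2 -1.3]
-0.5079 -0.1227 0.0008 -0.002
[(array([355.    , 158.5119]), array([349, 152,  16,  11,  84], dtype=int32)), (array([341.0708, 174.5487]), array([332, 168,  20,  12, 113], dtype=int32)), (array([305.9447, 209.377 ]), array([284, 198,  44,  24, 488], dtype=int32)), (array([169.9753, 279.4274]), array([158, 268,  28,  25, 365], dtype=int32))]
```

>>> nudge_tcp:
  ticks:
    - [-0.03,-0.007,0,0,1]
    - [-0.07,-0.017,0,0,1]
    - [-0.11,-0.027,0,0,1]
    - [-0.15,-0.036,0,0,1]
    - [-0.19,-0.046,0,0,1]
    - [-0.23,-0.056,0,0,1]
    - [-0.27,-0.065,0,0,1]
    - [-0.31,-0.075,0,0,1]
    - [-0.35,-0.085,0,0,1]
    - [-0.39,-0.094,0,0,1]
    - [-0.43,-0.104,0,0,1]
    - [-0.47,-0.114,0,0,1]
    - [-0.495,-0.12,0,0,1]
    - [-0.508,-0.123,0,0,1]
    - [-0.508,-0.123,0,0,1]
    - [-0.508,-0.123,0,0,1]
    - [-0.508,-0.123,0,0,1]
    - [-0.508,-0.123,0,0,1]
  force: 35

```text
time: 47.9
position: [0.4378, -0.3949, 0.2862]
tool_rot: [2.337, 2.099, 0.001]
ft_force: [0.5, -0.3, 1.0]
grip_width: 1.0
grip_force: 0.0
```

```bash
python3 - <<'E'
from h import *
go((.437,-.3965,.158,-.108))
E
```

```text
t47.9 pos [ 0.4378 -0.3949  0.2862] ya -0.107 j7 0.55 w 1.000 gf 0.0 F [ 0.5 -0.3  1. ]
-0.0017 -0.0007 0.1282 0.001
```

>>> nudge_tcp:
  ticks:
    - [-0.001,-0.0005,0.035,0,1]
    - [-0.001,-0.0005,0.07,0,1]
    - [-0.001,-0.0005,0.1,0,1]
    - [-0.001,-0.0005,0.12,0,0.8]
    - [-0.001,-0.0005,0.128,0,0.6]
    - [-0.001,-0.0005,0.128,0,0.55]
    - [-0.001,-0.0005,0.128,0,0.5]
    - [-0.001,-0.0005,0.128,0,0.45]
    - [-0.001,-0.0005,0.128,0,0.43]
    - [-0.001,-0.0005,0.128,0,0.41]
    - [-0.001,-0.0005,0.128,0,0.39]
    - [-0.001,-0.0005,0.128,0,0.37]
    - [-0.001,-0.0005,0.128,0,0.35]
    - [-0.001,-0.0005,0.128,0,0.2]
    - [-0.001,-0.0005,0.128,0,0.2]
    - [-0.001,-0.0005,0.128,0,0.2]
    - [-0.001,-0.0005,0.128,0,0.2]
  force: 35

```text
time: 49.6
position: [0.4363, -0.3975, 0.1581]
tool_rot: [2.34, 2.096, 0.0]
ft_force: [1.4, -0.0, 0.5]
grip_width: 0.359
grip_force: 35.0
```

```bash
python3 - <<'E'
from h import *
go((.47,-.25,.234,None),(.59,-.2,.234,-.108),(*stand(0,-.095),.234,-.108))
E
```

```text
t49.6 pos [ 0.4363 -0.3975  0.1581] ya -0.110 j7 0.53 w 0.359 gf 35.0 F [ 1.4 -0.   0.5]
0.1503 0.0173 -0.0759 0.000
0.2132 0.1311 -0.0759 -0.002
0.4172 0.1245 -0.0759 -0.002
```

>>> nudge_tcp:
  ticks:
    - [0,0,-0.004,0,0.2]
    - [0,0,-0.012,0,0.2]
    - [0,0,-0.022,0,0.2]
    - [0,0,-0.034,0,0.2]
    - [0,0,-0.046,0,0.2]
    - [0,0,-0.058,0,0.2]
    - [0,0,-0.068,0,0.2]
    - [0,0,-0.074,0,0.2]
    - [0.003,0.002,-0.076,0,0.2]
    - [0.01,0.007,-0.076,0,0.2]
    - [0.02,0.014,-0.076,0,0.2]
    - [0.033,0.022,-0.076,0,0.2]
    - [0.047,0.031,-0.076,0,0.2]
    - [0.061,0.04,-0.076,0,0.2]
    - [0.075,0.049,-0.076,0,0.2]
    - [0.089,0.058,-0.076,0,0.2]
    - [0.103,0.067,-0.076,0,0.2]
    - [0.115,0.075,-0.076,0,0.2]
    - [0.123,0.08,-0.076,0,0.2]
    - [0.126,0.082,-0.076,0,0.2]
  force: 35

```text
time: 51.6
position: [0.5324, -0.2794, 0.2339]
tool_rot: [-2.337, -2.098, -0.001]
ft_force: [0.8, -0.2, -2.5]
grip_width: 0.356
grip_force: 35.0
```

```bash
python3 - <<'E'
from h import *
go((*stand(0,-.095),.234,-.108))
E
```

```text
t51.6 pos [ 0.5324 -0.2794  0.2339] ya -0.108 j7 0.27 w 0.356 gf 35.0 F [ 0.8 -0.2 -2.5]
0.2892 0.0426 0.0000 0.000
```

>>> nudge_tcp:
  ticks:
    - [0.005,0.004,0,0,0.2]
    - [0.015,0.01,0,0,0.2]
    - [0.03,0.018,0,0,0.2]
    - [0.045,0.025,0,0,0.2]
    - [0.06,0.033,0,0,0.2]
    - [0.076,0.038,0,0,0.2]
    - [0.092,0.04,0,0,0.2]
    - [0.108,0.042,0,0,0.2]
    - [0.124,0.042,0,0,0.2]
    - [0.14,0.042,0,0,0.2]
    - [0.156,0.042,0,0,0.2]
    - [0.172,0.042,0,0,0.2]
    - [0.188,0.042,0,0,0.2]
    - [0.204,0.042,0,0,0.2]
    - [0.22,0.042,0,0,0.2]
    - [0.236,0.042,0,0,0.2]
    - [0.252,0.042,0,0,0.2]
    - [0.268,0.042,0,0,0.2]
    - [0.28,0.042,0,0,0.2]
    - [0.287,0.042,0,0,0.2]
  force: 35

```text
time: 53.6
position: [0.6048, 0.0013, 0.2341]
tool_rot: [-2.338, -2.098, -0.001]
ft_force: [-0.3, -0.7, -2.4]
grip_width: 0.36
grip_force: 35.0
```

```bash
python3 - <<'E'
from h import *
go((*stand(0,-.095),.188,-.108))
E
```

```text
t53.6 pos [0.6048 0.0013 0.2341] ya -0.108 j7 -0.25 w 0.360 gf 35.0 F [-0.3 -0.7 -2.4]
0.0023 0.0007 0.0461 -0.000
```

>>> nudge_tcp:
  ticks:
    - [0.001,0,0.005,0,0.2]
    - [0.001,0,0.015,0,0.2]
    - [0.001,0,0.025,0,0.2]
    - [0.001,0,0.034,0,0.2]
    - [0.001,0,0.04,0,0.2]
    - [0.001,0,0.043,0,0.2]
    - [0.001,0,0.045,0,0.2]
    - [0.001,0,0.0465,0,0.2]
    - [0.001,0,0.0475,0,0.2]
    - [0.001,0,0.048,0,0.2]
    - [0.001,0,0.048,0,0.2]
  force: 35

```text
time: 54.7
position: [0.6051, 0.0004, 0.1881]
tool_rot: [2.339, 2.095, 0.001]
ft_force: [-2.2, -0.0, 7.0]
grip_width: 0.362
grip_force: 35.0
```

```bash
python3 - <<'E'
from h import *
go((*stand(0,-.095),.1875,-.108))
E
```

```text
t54.7 pos [6.051e-01 4.000e-04 1.881e-01] ya -0.110 j7 -0.26 w 0.362 gf 35.0 F [-2.2 -0.   7. ]
0.0032 0.0003 0.0006 -0.002
```

>>> nudge_tcp:
  ticks:
    - [0,0,-0.0005,0,0.38]
    - [0,0,-0.0005,0,0.4]
    - [0,0,-0.0005,0,0.45]
    - [0,0,-0.0005,0,0.6]
    - [0,0,-0.0005,0,0.8]
    - [0,0,-0.0005,0,1]
    - [0,0,-0.0005,0,1]
    - [0,0,-0.0005,0,1]
    - [0,0,-0.02,0,1]
    - [0,0,-0.05,0,1]
    - [0,0,-0.08,0,1]
    - [0,0,-0.1,0,1]
    - [-0.05,-0.02,-0.1,0,1]
    - [-0.1,-0.04,-0.1,0,1]
    - [-0.15,-0.06,-0.1,0,1]
    - [-0.2,-0.08,-0.1,0,1]
    - [-0.25,-0.1,-0.1,0,1]
    - [-0.3,-0.12,-0.1,0,1]
    - [-0.35,-0.13,-0.1,0,1]
    - [-0.35,-0.13,-0.1,0,1]
  force: 35

```text
time: 56.7
position: [0.4337, -0.3385, 0.2861]
tool_rot: [2.347, 2.087, -0.004]
ft_force: [-0.1, -0.1, -0.6]
grip_width: 0.998
grip_force: 0.0
```

```bash
python3 - <<'E'
from h import *
go();im=snap('top','t11.png');s=snap('scene','s11.png')
cv2.imwrite('pics/c10.png',np.hstack([cv2.resize(s[80:230,255:405],(400,400)),cv2.resize(im[180:330,140:340],(400,300),interpolation=2)[:300] if 0 else cv2.copyMakeBorder(cv2.resize(im[180:330,140:340],(400,300)),0,100,0,0,0)]))
E
```

```text
t56.7 pos [ 0.4337 -0.3385  0.2861] ya -0.117 j7 0.48 w 0.998 gf 0.0 F [-0.1 -0.1 -0.6]
```

View pics/c10.png

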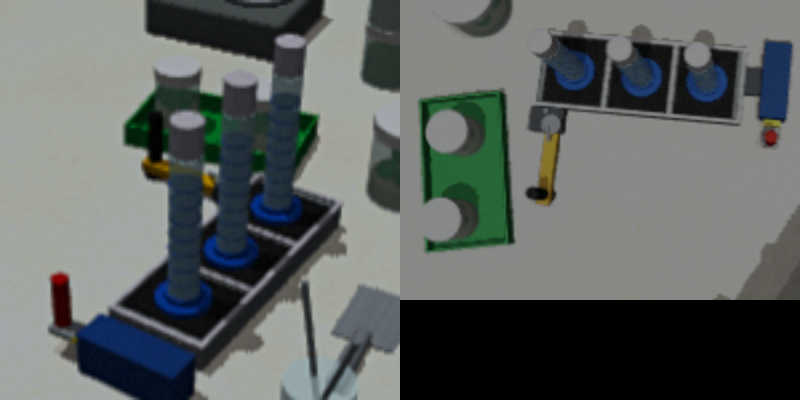

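All three cylinders stand in the bays (bases (183,297), (231,250), (276,208)); foot out, gauge home. The jar at (441,219) in the right half looks shifted toward the tray's edge, so I measure the jars in the tray frame.

```bash
python3 - <<'E'
from h import *
np.set_printoptions(precision=4,suppress=True)
im=cv2.imread('pics/t11.png');c,s=np.cos(.09),np.sin(.09);R=np.array([[c,s],[-s,c]])
f=lambda p:R@(p[:2]-[.488,.355])
for p in((166.2,244.8),(160.2,289.2)):w=onz('top',*p,.084);print('eye',w,f(w))
for r in((145,225,190,265),(145,265,190,310)):
    for a in hough(im,r,p2=6)[:1]: w=onz('top',a[0],a[1],.084);print(a,w,f(w))
for q in((.49,.36),):pass
m=cv2.inRange(cv2.cvtColor(im,cv2.COLOR_BGR2HSV),(45,120,30),(75,255,255));m[:,:140]=0;m[:,205:]=0
pts=cv2.findNonZero(m);b=cv2.boxPoints(cv2.minAreaRect(pts));t=[onz('top',*x,.03) for x in b];print(*t,np.mean(t,0))
cv2.imwrite('pics/c11.png',np.hstack([cv2.resize(im[215:320,140:210],(400,600),interpolation=2),cv2.resize(cv2.imread('pics/s11.png')[95:155,295:380],(400,282)).repeat(1,0) if 0 else cv2.copyMakeBorder(cv2.resize(cv2.imread('pics/s11.png')[95:155,295:380],(400,282),interpolation=2),0,318,0,0,0)]))
E
```

```text
eye [0.5394 0.3512 0.084 ] [ 0.0508 -0.0084]
eye [0.4191 0.3631 0.084 ] [-0.0679  0.0142]
(np.float32(163.0), np.float32(245.25), np.float32(10.675)) [0.5383 0.3602 0.084 ] [0.0506 0.0006]
(np.float32(159.75), np.float32(288.25), np.float32(9.9)) [0.4216 0.3644 0.084 ] [-0.0653  0.0153]
[0.5966 0.4254 0.03  ] [0.6005 0.2983 0.03  ] [0.3802 0.2803 0.03  ] [0.3751 0.4032 0.03  ] [0.4881 0.3518 0.03  ]
```

View pics/c11.png

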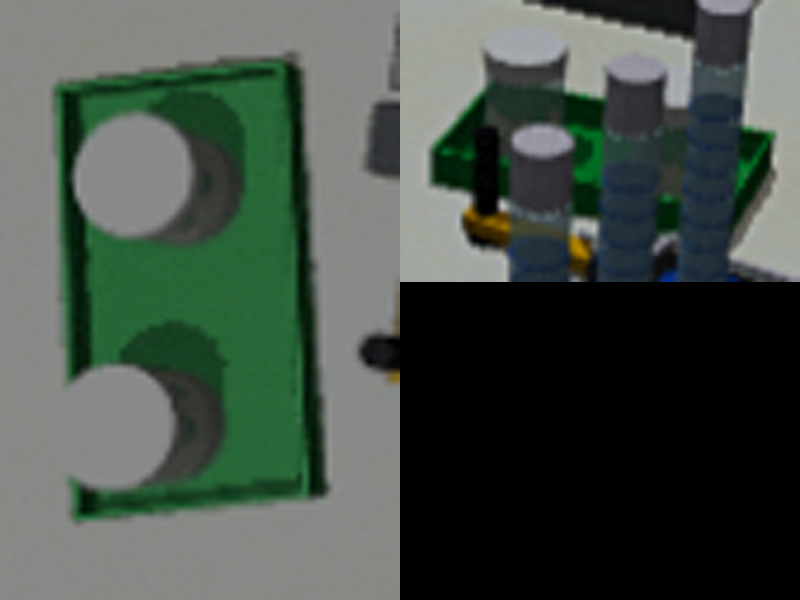

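The second jar's lid (117,427) has slid, but at about (−68, +14) mm in the tray frame it is upright and within limits; the other jar is at (+51, −4) mm. Everything meets the end state, so I hand it in.

>>> nudge_tcp:
  ticks:
    - [0,0,0,0,1]
    - [0,0,0,0,1]
    - [0,0,0,0,1]

```text
time: 57.1
position: [0.4382, -0.3315, 0.2862]
tool_rot: [2.337, 2.1, 0.001]
ft_force: [0.4, -0.6, -0.2]
grip_width: 1.001
grip_force: 0.0
```

```bash
python3 -c "
from bench import ctrl, camrig, job, readout
print(job.close_job())"
```

```text
the job is handed in; nothing more can be done
None
```

Job handed in at 57 s: the foot is seated, the gauge was held at about 39 mm for over a second and is back home, both jars are upright in the tray (one had slid about 27 mm but is still within limits), and all three cylinders are upright in their own bays; the hand-in call returned no verdict.

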